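Turn the parts tray over and load the feed rollers

ROBOT

A 7-joint arm with a two-finger parallel gripper is mounted at the origin on the work surface. World frame = base frame: x ahead of the robot, y to its left, z up, the work surface at z = 0. Lengths are in m, angles in rad, forces in N, time in s.
With the tool pointing down it reaches from about 0.425 to 0.925 m from the base axis. Payload 6.8 kg.
Tool frame: the origin (TCP) lies at the very end of the fingers, on their centre line; the grasp point (between the pads) lies 19 mm behind it; z points along the fingers, y is the line along which they close (so a half turn about z gives the same grasp; the last joint's range is limited). The gripper opens to 85 mm and grips with 20 to 120 N. Pads are 22 mm wide; open, the fingers measure 114 mm over their backs; the gripper's body (76 mm by 85 mm) begins 54 mm behind the grasp point. The pads swing forward as they close: fully open they stand 13 mm farther back than shut.
Start: joints at [1.236, 0.477, 0.022, 1.555, -0.011, 1.109, -0.083], TCP at [0.152, -0.658, 0.231] pointing down, gripper open.
Joint ranges: [-2.96, 2.96], [-0.34, 2.1], [-1.41, 1.46], [0.24, 2.44], [-1.37, 4.51], [0.17, 1.92], [-2.96, 2.96]. Speed limits (rad/s): [2.39, 2.39, 3.14, 3.14, 3.14, 3.14, 3.14].

INTERFACE

Orientations are given as a unit quaternion [w, x, y, z].
In Python, from station import get_obs, read_camera, hand_in gives the robot as it stands.
- The arm moves only by the tool arm_command, never from a script. Its argument "commands" is one flat list of numbers, 7 for each row, row after row: the shift along the tool's x, y, z in m, then the turn, a rotation vector about the tool's x, y, z in degrees, then the opening, from 0 (shut) to 1 (fully open). In form: [tx, ty, tz, rx, ry, rz, fingers, tx, ty, tz, rx, ry, rz, fingers, ...]. A call has 1 to 8 rows; each row is the pose to reach, as a shift and turn from the pose commanded when the call began, along the tool's axes at that moment; what a row does not reach only later rows make up. A row lasts 1/10 s, in which the tool goes at most 50 mm and 8.59 degrees, less where a joint would pass 70% of its speed; a pose out of reach is approached as far as the arm can. A call with a gripper value outside its range is refused whole. The fingers move at their own pace and stop on an object; "force" is the grip in N (left out, the last holds). Time passes only in rows, so rows that repeat a pose let the fingers close. It gives the time, the measured TCP pose, the force, the opening and the grip force at its end, in the units of the state.
- get_obs(): the state, without advancing time (a new reading comes with each control period).
- read_camera(name): name is "scene" or "top" or "wrist"; returns a dict with "img" (400x640x3 uint8, red, green, blue), "camera_matrix" (3x3 intrinsics, pixels), "k1" (the pictures are not rectified: a ray, as slopes to the right and down, at radius r is drawn at 1 + k1 r^2 times it, then the intrinsics apply), "pose" (4x4, takes a point from camera to world coordinates). Camera axes: x right, y down, z forward; pixel columns grow to the right and rows downward; lengths in m; the calibration is good to about 2 mm. A picture is of the moment at which its call begins. There is no depth.
- hand_in(): hands the job in; it is judged then, once.
The state is a dict: "t": time; "q": joint angles; "joint_vel": joint speeds; "joint_torque": joint torques, N m; "eef_pos": TCP position; "tool_rot": TCP orientation; "contact_force": force on the tool from outside, world axes, zero at the start; "torque": the same for the moment, N m; "gripper_width": opening from 0.0 (shut) to 1.0 (fully open); "grasp_force": force on a finger pad.
Only numpy, scipy, OpenCV 4.12 (cv2) and the standard library are available. Lean on these libraries where they do the work, as an engineer would, in place of code of your own. Each camera call takes 0.05 s, during which the arm holds its last target. There are 200 camera calls.

TASK

On the repair bench, the shallow parts tray lies pockets-down on the low white riser, too wide to grasp. Slide it out over an open side of the riser until you can get under it, turn it over and lay it pockets-up on the middle of the repair mat without dropping it. Then lay one feed roller in each of its two pockets and let go, leaving the bottle, the bit block, the power screwdriver and the fan where they are.

Things in the scene. Friction and masses are not known exactly. Their poses are not given: they have to be found in the camera images.
- riser: Fixed low white riser, a board on two legs, 290 (x) x 250 (y) x 90 mm high, on the left or right of the bench. Origin on the desk under its middle; x points away from the robot, y left, z up. The legs are along its ends at x = +-137 mm; its two sides at y = +-125 mm are open, with straight edges parallel to x. Flat top 90 mm above the desk, board 15 mm thick.
- mat_mid (a point): Middle of the upper face of the fixed thin blue repair mat, 220 x 220 mm, 3 mm thick, on the desk, on the side opposite the riser. Its x points away from the robot, z up.
- tray_mid (a point): Centre of the loose grey tray, a plate 140 (x) x 120 (y) x 14 mm thick (z), about 220 g. Starts flat on the riser, pockets down, z up, its long edges (along x) roughly parallel to the riser's open side edges. Two pockets, 8 mm deep, open on the -z face, each 100 (x) x 32 mm (y), at y = -25.5 and +25.5 mm; rim 18.5 mm wide along the long edges. Turned over, z points down.
- pocket_0 (a point): On the tray: where the centre of a roller is when it lies in the pocket at y = -25.5 mm (11 mm beyond the tray's centre, on the -z side). Axes as the tray's.
- pocket_1 (a point): On the tray: the same for the pocket at y = +25.5 mm.
- roller_a_mid (a point): Centre of a loose feed roller, 90 mm long along its x: a black rubber cylinder 22 mm across and 70 mm long between two white square end bearings 24 x 24 mm, 10 mm long. It lies level on the desk, centre 12 mm up, does not roll; about 70 g.
- roller_b_mid (a point): Centre of the second feed roller, same as the first; either may go in either pocket.
- spray_mid (a point): Bystander: centre of a small upright yellow bottle, 38 mm across, 110 mm high, standing on the riser beyond the tray (riser's +x end). Leave it.
- bits_mid (a point): Bystander: centre of the low red bit block, 24 (x) x 70 (y) x 20 mm high, with steel bits 12 mm proud, on the riser before the tray (riser's -x end). Leave it.
- driver_mid (a point): Bystander: centre of a red and black power screwdriver lying on the desk at the back, about 220 mm long along its x, 42 mm wide, 40 mm high. Leave it.
- fan_mid (a point): Bystander: centre of a flat square black cooling fan, 92 x 92 x 25 mm, lying on the desk behind the mat. Leave it.
Not all that is in view belongs to the job. Leave any blue or green look-alike of the part that bears roller_b_mid alone.

How it is judged:
On the way, in this order (a step that is already met when the one before it is completed fails the run):
1. the tray, still pockets-down and flat on the riser, has been slid out so that it overhangs one of the riser's two open side edges by about 20 mm or more ((y of tray_mid in the frame of riser below -0.085 m or y of tray_mid in the frame of riser above 0.085 m) and angle between tray_mid's own z axis and vertical below 0.1 rad and height (world z) of tray_mid between 0.093 and 0.101 m), for 0.2 s.
2. the tray has been turned over and lies pockets-up, flat and at rest on the mat, its centre within 60 mm of the mat's middle, before the rollers go in (angle between tray_mid's own z axis and vertical above 3.04 rad and horizontal distance between tray_mid and mat_mid below 0.06 m and height (world z) of tray_mid below 0.0145 m and linear speed of tray below 0.02 m/s), for 0.2 s.
At the end, for the whole second after the job is handed in: The tray lies flat on the mat, pockets up (within 0.1 rad), its centre within 60 mm of the mat's middle; one roller lies in each pocket, down on the floor (height within 3 mm, centre within 12 mm of the pocket's site); tray and rollers released and at rest (all of step 2 and (((z of roller_a_mid in the frame of pocket_0 between -0.003 and 0.003 m and distance between roller_a_mid and pocket_0 below 0.012 m) and (z of roller_b_mid in the frame of pocket_1 between -0.003 and 0.003 m and distance between roller_b_mid and pocket_1 below 0.012 m)) or ((z of roller_a_mid in the frame of pocket_1 between -0.003 and 0.003 m and distance between roller_a_mid and pocket_1 below 0.012 m) and (z of roller_b_mid in the frame of pocket_0 between -0.003 and 0.003 m and distance between roller_b_mid and pocket_0 below 0.012 m))) and linear speed of each of roller_a, roller_b below 0.02 m/s); the robot touches nothing.
It fails at once if the bottle is pushed more than 25 mm from its place or tipped over (distance of spray_mid from where it was at the start of the episode above 0.025 m or angle between spray_mid's own z axis and vertical above 0.6 rad).
It fails at once if the bit block is pushed more than 25 mm from its place or tipped over (distance of bits_mid from where it was at the start of the episode above 0.025 m or angle between bits_mid's own z axis and vertical above 0.6 rad).
It fails at once if the power screwdriver is pushed more than 25 mm from its place or tipped over (distance of driver_mid from where it was at the start of the episode above 0.025 m or angle between driver_mid's own z axis and vertical above 0.6 rad).
It fails at once if the fan is pushed more than 25 mm from its place or tipped over (distance of fan_mid from where it was at the start of the episode above 0.025 m or angle between fan_mid's own z axis and vertical above 0.6 rad).
It fails at once if the tray is dropped or flung (faster than 1.1 m/s) (linear speed of tray above 1.1 m/s).
It also fails if it takes over 72 s, if anything falls off the work surface, if the arm or the gripper's body presses on something with over 40 N, if the wrist force passes 120 N, or if a joint passes its speed limit or range.

## Working session

There is one attempt and no reset: what is moved stays moved. The work goes in short steps, Python scripts to look and compute and a tool call to move; the robot and the scene stay as the last step left them, time stands still between calls to the robot, and variables do not carry over. Pictures are saved under pics/ and viewed, at most 10 in all, crops included, and the job is handed in when it is done.

Besides the shell and the picture viewer there is one more tool, called after "Emit:" by a JSON object that holds its "method" and its "body". arm_command: Moves the arm, as the interface text tells. Its arguments: {"type":"object","properties":{"commands":{"type":"array","items":{"type":"number"}},"force":{"type":"number"}},"required":["commands"]}

```bash
mkdir -p pics; ls; cat > h.py <<'E'
import numpy as np, cv2, json
from station import get_obs, read_camera, hand_in
from scipy.spatial.transform import Rotation as R
def snap(cam,name):
    c=read_camera(cam); cv2.imwrite(f'pics/{name}.png',c['img'][:,:,::-1]); np.savez(f'pics/{name}.npz',**c); return c
def load(name): return dict(np.load(f'pics/{name}.npz'))
def ray(c,px):
    K=c['camera_matrix']; k=float(c['k1']); px=np.atleast_2d(px).astype(float)
    u=cv2.undistortPoints(px.reshape(-1,1,2),K,np.array([k,0,0,0,0])).reshape(-1,2)
    d=np.c_[u,np.ones(len(u))]@c['pose'][:3,:3].T
    return c['pose'][:3,3],d
def onz(c,px,z):
    o,d=ray(c,px); return o+d*((z-o[2])/d[:,2])[:,None]
def proj(c,P):
    P=np.atleast_2d(P); T=np.linalg.inv(c['pose']); 
    return cv2.projectPoints(P,cv2.Rodrigues(T[:3,:3])[0],T[:3,3],c['camera_matrix'],np.array([float(c['k1']),0,0,0,0]))[0].reshape(-1,2)
def st():
    o=get_obs(); q=np.array(o['tool_rot']); return o,np.array(o['eef_pos']),R.from_quat(q[[1,2,3,0]]).as_matrix()
E
python3 - <<'E'
from h import *
o,p,M=st(); print(o['t'],p,M.round(3),o['contact_force'])
for n in('top','scene'):
    c=snap(n,n+'0'); print(c['pose'].round(3),c['k1'],c['camera_matrix'][0,0])
E
```

```text
pics
0.0 [ 0.15162899 -0.65716211  0.23033676] [[ 0.974  0.225 -0.001]
 [ 0.225 -0.974  0.002]
 [-0.    -0.002 -1.   ]] [ 0.23768351  1.21580837 -0.03316221]
[[ 1.200e-02 -9.990e-01  5.300e-02  4.560e-01]
 [-1.000e+00 -1.300e-02 -1.700e-02 -1.000e-03]
 [ 1.800e-02 -5.300e-02 -9.980e-01  1.133e+00]
 [ 0.000e+00  0.000e+00  0.000e+00  1.000e+00]] -0.09397840126050493 463.224154226922
[[-0.457  0.676 -0.578  1.082]
 [ 0.889  0.334 -0.313  0.279]
 [-0.018 -0.657 -0.754  0.843]
 [ 0.     0.     0.     1.   ]] -0.002701635045674217 378.03199438489787
```

View pics/top0.png

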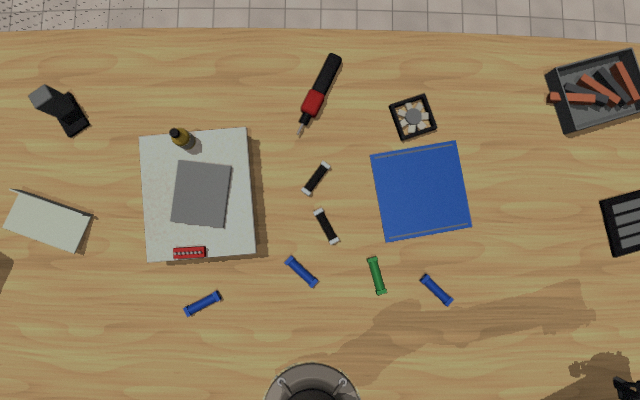

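View pics/scene0.png

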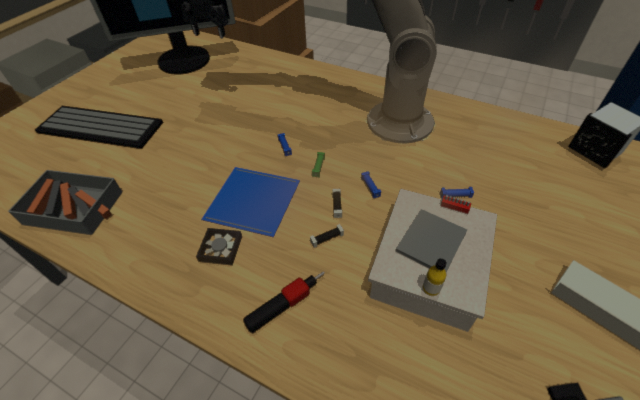

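The top view shows the grey tray at (201,194) on the white riser. The mat is at (421,191), and the black rollers are at (316,179) and (326,226). Possible confusions are the blue rollers at (301,271), (436,289) and (202,303), and the green one at (376,275). I pick the two black rollers with white ends.

```bash
cat > m.py <<'E'
from h import *
def rect(mask,c,z,roi,minA=60):
    x0,y0,x1,y1=roi; m=np.zeros_like(mask); m[y0:y1,x0:x1]=mask[y0:y1,x0:x1]
    cs=cv2.findContours(m,cv2.RETR_EXTERNAL,cv2.CHAIN_APPROX_NONE)[0]; k=max(cs,key=cv2.contourArea)
    w=onz(c,k.reshape(-1,2),z)[:,:2]
    r=cv2.minAreaRect((w*1000).astype(np.float32)); return r,cv2.boxPoints(r)
if __name__=='__main__':
    c=load('top0'); im=c['img']; hsv=cv2.cvtColor(im,cv2.COLOR_RGB2HSV).astype(int); H,S,V=hsv[...,0],hsv[...,1],hsv[...,2]
    g=lambda b:(b.astype(np.uint8)*255)
    def show(n,mask,z,roi):
        r,b=rect(g(mask),c,z,roi); print(n,np.round(r[0],1),np.round(r[1],1),round(r[2],1),b.round(0).tolist())
    show('tray',(S<40)&(V<150)&(V>70),.104,(160,150,240,235))
    show('riser',(S<50)&(V>165),.09,(130,120,265,270))
    show('mat',(H>100)&(H<125)&(S>120),.003,(360,135,480,250))
    show('bits',(S>140)&((H<8)|(H>172)),.11,(165,240,215,265))
    show('bottle',(S>120)&(H>20)&(H<35)&(V>60),.19,(160,120,195,155))
    show('ra',((S<60)|(V<70)),.022,(298,158,334,200))
    show('rb',((S<60)|(V<70)),.022,(310,204,345,248))
    show('fan',(V<70),.025,(380,85,445,142))
    show('driver',(V<70)|((S>170)&(H<8)),.03,(290,50,350,138))
    k=lambda roi:cv2.resize(im[roi[1]:roi[3],roi[0]:roi[2]],None,fx=4,fy=4)
    cv2.imwrite('pics/crop.png',k((130,115,350,265))[:,:,::-1][:600,:800])
E
python3 m.py
```

```text
tray [519.2 249.9] [127.5 142.5] 83.8 [[442.0, 194.0], [583.0, 179.0], [597.0, 306.0], [455.0, 321.0]]
riser [519.8 267.1] [287.3 246.4] 5.8 [[364.0, 375.0], [389.0, 130.0], [675.0, 159.0], [650.0, 404.0]]
mat [ 540. -264.] [218.1 218.9] 10.9 [[412.0, -177.0], [454.0, -392.0], [668.0, -351.0], [626.0, -136.0]]
bits [389.1 273. ] [23.6 71.7] 4.0 [[375.0, 308.0], [380.0, 236.0], [403.0, 238.0], [398.0, 310.0]]
bottle [630.2 274.9] [33.7 35. ] 62.7 [[607.0, 268.0], [638.0, 252.0], [653.0, 282.0], [622.0, 298.0]]
ra [565.6  -3.5] [25.5 90.9] 54.7 [[521.0, 12.0], [595.0, -40.0], [610.0, -19.0], [536.0, 33.0]]
rb [450.5 -29.9] [91.1 24.8] 28.8 [[405.0, -41.0], [417.0, -63.0], [496.0, -19.0], [485.0, 3.0]]
fan [ 718.7 -239.1] [93.5 95.9] 19.6 [[659.0, -210.0], [691.0, -300.0], [779.0, -269.0], [747.0, -178.0]]
driver [781.6 -10.8] [ 41.3 190.2] 64.8 [[687.0, 11.0], [859.0, -70.0], [876.0, -33.0], [704.0, 48.0]]
```

```bash
python3 - <<'E'
import cv2
i=cv2.imread('pics/top0.png')[115:265,135:350]; cv2.imwrite('pics/crop.png',cv2.resize(i,None,fx=3.6,fy=3.6))
E
```

```text
(no output)
```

View pics/crop.png

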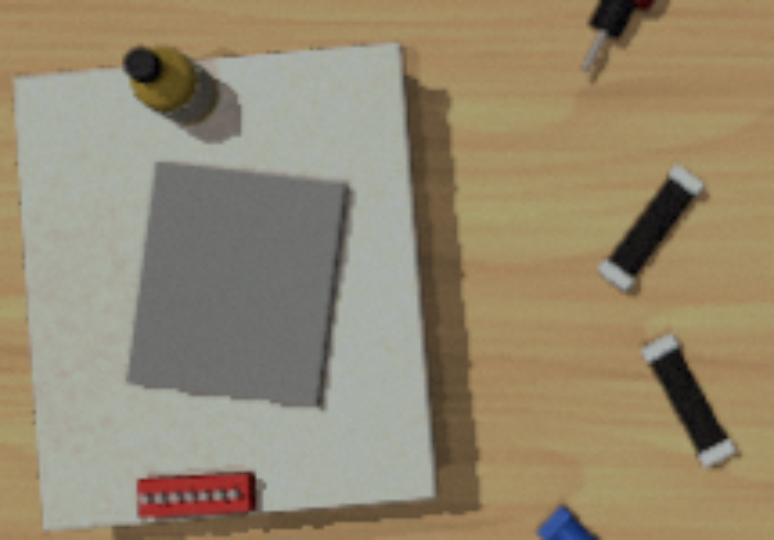

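The crop confirms the tray, and the two black white-ended rollers lie to the right of the riser. The bottle and the bit block stand beyond and before the tray. I'll push the tray out over the right (-y) edge, using both open fingertips on its left edge.

```bash
cat >> h.py <<'E'
RA=np.radians(5.8); RC=np.array([.5198,.2671])
def rw(x,y): # riser mm -> world
    c,s=np.cos(RA),np.sin(RA); return RC+np.array([c*x-s*y,s*x+c*y])/1e3
def down(az): # tool down with closing axis y at azimuth az (deg)
    a=np.radians(az); y=np.array([np.cos(a),np.sin(a),0]); z=np.array([0,0,-1.]); return np.c_[np.cross(y,z),y,z]
def plan(wps,p=None,M=None):
    if p is None: o,p,M=st(); print('t',round(o['t'],2),'p',p.round(4),'F',np.round(o['contact_force'],1),'q',np.round(o['q'],2),'g',round(o['gripper_width'],3))
    for P,T in wps:
        P=np.array(P); s=M.T@(P-p); w=np.degrees(R.from_matrix(M.T@T).as_rotvec())
        print('shift',s.round(4),'rot',w.round(2),'rows',round(max(np.linalg.norm(s)/.05,np.linalg.norm(w)/8.59),1)); p,M=P,T
E
python3 - <<'E'
from h import *
print(rw(0,85),rw(0,-34))
a=rw(0,87)
plan([([.45,-.45,.27],down(-50)),([.58,-.05,.28],down(-22)),([*a,.26],down(5.8)),([*a,.083],down(5.8)),([*rw(0,-34),.083],down(5.8))])
E
```

```text
[0.51121021 0.35166486] [0.52323591 0.23327406]
t 0.1 p [ 0.1517 -0.6572  0.2304] F [ 0.2 -0.3 -0.4] q [ 1.24  0.48  0.02  1.56 -0.01  1.11 -0.08] g 1.003
shift [ 0.3373 -0.1349 -0.0394] rot [-9.0e-02 -2.0e-02 -2.7e+01] rows 7.3
shift [ 0.3567 -0.2229 -0.01  ] rot [  0.   0. -28.] rows 8.4
shift [ 0.3484 -0.2152  0.02  ] rot [  0.    0.  -27.8] rows 8.2
shift [0.    0.    0.177] rot [0. 0. 0.] rows 3.5
shift [-0.121 -0.     0.   ] rot [0. 0. 0.] rows 2.4
```

Emit:
{"method": "arm_command", "body": {"commands": [0.337, -0.135, -0.039, 0, 0, -27, 1, 0.337, -0.135, -0.039, 0, 0, -27, 1, 0.337, -0.135, -0.039, 0, 0, -27, 1, 0.337, -0.135, -0.039, 0, 0, -27, 1, 0.337, -0.135, -0.039, 0, 0, -27, 1, 0.337, -0.135, -0.039, 0, 0, -27, 1, 0.337, -0.135, -0.039, 0, 0, -27, 1, 0.337, -0.135, -0.039, 0, 0, -27, 1], "force": 60}}

```text
t: 0.9
eef_pos: [0.4557, -0.4448, 0.2707]
tool_rot: [-0.001, 0.938, 0.346, 0.002]
contact_force: [0.4, -0.1, 0.4]
gripper_width: 1.0
grasp_force: 0.0
```

Emit:
{"method": "arm_command", "body": {"commands": [0.357, -0.223, -0.01, 0, 0, -28, 1, 0.357, -0.223, -0.01, 0, 0, -28, 1, 0.357, -0.223, -0.01, 0, 0, -28, 1, 0.357, -0.223, -0.01, 0, 0, -28, 1, 0.357, -0.223, -0.01, 0, 0, -28, 1, 0.357, -0.223, -0.01, 0, 0, -28, 1, 0.357, -0.223, -0.01, 0, 0, -28, 1, 0.357, -0.223, -0.01, 0, 0, -28, 1]}}

```text
t: 1.7
eef_pos: [0.5734, -0.0689, 0.2796]
tool_rot: [0.0, 0.829, 0.559, -0.0]
contact_force: [1.3, -0.3, -0.3]
gripper_width: 1.001
grasp_force: 0.0
```

```bash
python3 - <<'E'
from h import *
a=rw(0,87)
plan([([*a,.26],down(5.8)),([*a,.083],down(5.8))])
E
```

```text
t 1.7 p [ 0.5734 -0.0689  0.2796] F [ 1.3 -0.3 -0.3] q [ 0.38  0.31 -0.46  1.71  0.15  1.15 -0.51] g 1.001
shift [ 0.3682 -0.2166  0.0194] rot [-2.000e-02  3.000e-02 -2.786e+01] rows 8.6
shift [0.    0.    0.177] rot [0. 0. 0.] rows 3.5
```

Emit:
{"method": "arm_command", "body": {"commands": [0.372, -0.22, 0.02, 0, 0, -28, 1, 0.372, -0.22, 0.02, 0, 0, -28, 1, 0.372, -0.22, 0.02, 0, 0, -28, 1, 0.372, -0.22, 0.02, 0, 0, -28, 1, 0.372, -0.22, 0.02, 0, 0, -28, 1, 0.372, -0.22, 0.02, 0, 0, -28, 1, 0.372, -0.22, 0.02, 0, 0, -28, 1, 0.372, -0.22, 0.02, 0, 0, -28, 1]}}

```text
t: 2.5
eef_pos: [0.5135, 0.3259, 0.2608]
tool_rot: [0.0, 0.67, 0.743, -0.0]
contact_force: [0.4, -0.1, -0.1]
gripper_width: 1.001
grasp_force: 0.0
```

```bash
python3 - <<'E'
from h import *
a=rw(0,87)
plan([([*a,.12],down(5.8))])
E
```

```text
t 2.5 p [0.5135 0.3259 0.2608] F [ 0.4 -0.1 -0.1] q [-0.16  0.42 -0.67  1.65  0.28  1.17 -0.8 ] g 1.001
shift [0.028  0.0004 0.1408] rot [-0.02  0.05  0.13] rows 2.9
```

Emit:
{"method": "arm_command", "body": {"commands": [0.015, 0, 0.141, 0, 0, 0, 1, 0.015, 0, 0.141, 0, 0, 0, 1, 0.015, 0, 0.141, 0, 0, 0, 1, 0.015, 0, 0.141, 0, 0, 0, 1, 0.015, 0, 0.141, 0, 0, 0, 1]}}

```text
t: 3.0
eef_pos: [0.5123, 0.3395, 0.1205]
tool_rot: [-0.0, 0.669, 0.743, -0.001]
contact_force: [0.1, 0.3, 0.5]
gripper_width: 1.002
grasp_force: 0.0
```

```bash
python3 - <<'E'
from h import *
plan([([*rw(0,87),.083],down(5.8)),([*rw(0,-34),.083],down(5.8))])
E
```

```text
t 3.0 p [0.5123 0.3395 0.1205] F [0.1 0.3 0.5] q [-0.24  0.58 -0.61  1.77  0.4   0.93 -0.92] g 1.002
shift [0.0142 0.0002 0.0375] rot [-0.07  0.03  0.18] rows 0.8
shift [-0.121 -0.     0.   ] rot [0. 0. 0.] rows 2.4
```

Emit:
{"method": "arm_command", "body": {"commands": [0.014, 0, 0.02, 0, 0, 0, 1, 0.014, 0, 0.03, 0, 0, 0, 1, 0.014, 0, 0.037, 0, 0, 0, 1, 0.014, 0, 0.037, 0, 0, 0, 1]}}

```text
t: 3.4
eef_pos: [0.5112, 0.3529, 0.0836]
tool_rot: [0.0, 0.669, 0.743, -0.0]
contact_force: [-0.6, 0.0, 0.3]
gripper_width: 1.001
grasp_force: 0.0
```

Emit:
{"method": "arm_command", "body": {"commands": [-0.01, 0, 0, 0, 0, 0, 1, -0.02, 0, 0, 0, 0, 0, 1, -0.03, 0, 0, 0, 0, 0, 1, -0.04, 0, 0, 0, 0, 0, 1, -0.05, 0, 0, 0, 0, 0, 1, -0.06, 0, 0, 0, 0, 0, 1, -0.07, 0, 0, 0, 0, 0, 1, -0.07, 0, 0, 0, 0, 0, 1]}}

```text
t: 4.2
eef_pos: [0.5187, 0.2817, 0.0831]
tool_rot: [0.001, 0.67, 0.742, -0.001]
contact_force: [0.8, -0.3, 0.9]
gripper_width: 0.999
grasp_force: 0.0
```

```bash
python3 - <<'E'
from h import *
c=snap('top','push1')
plan([([*rw(0,-34),.083],down(5.8))])
E
```

```text
t 4.25 p [0.5185 0.2825 0.0831] F [-0.5 -1.   0.6] q [-0.16  0.59 -0.59  1.85  0.43  0.84 -0.87] g 0.999
shift [-0.0495 -0.0003  0.0002] rot [-0.01  0.08  0.11] rows 1.0
```

View pics/push1.png

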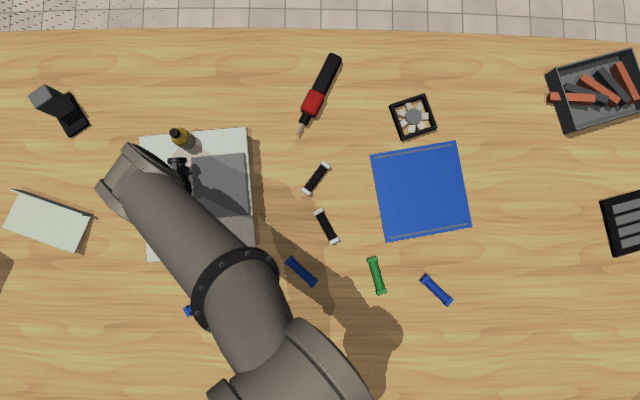

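The tray's right edge, near (248,185), has aligned with the riser's right edge under the arm. The bystanders haven't moved, so I continue the push.

Emit:
{"method": "arm_command", "body": {"commands": [-0.01, 0, 0, 0, 0, 0, 1, -0.02, 0, 0, 0, 0, 0, 1, -0.03, 0, 0, 0, 0, 0, 1, -0.04, 0, 0, 0, 0, 0, 1, -0.049, 0, 0, 0, 0, 0, 1, -0.049, 0, 0, 0, 0, 0, 1, -0.04, 0, 0, 0, 0, 0, 1, -0.025, 0, 0, 0, 0, 0, 1]}}

```text
t: 5.05
eef_pos: [0.5207, 0.2591, 0.0831]
tool_rot: [0.0, 0.67, 0.743, -0.0]
contact_force: [0.5, 0.5, 0.5]
gripper_width: 0.998
grasp_force: 0.0
```

Emit:
{"method": "arm_command", "body": {"commands": [0, 0, -0.05, 0, 0, 0, 1, 0, 0, -0.1, 0, 0, 0, 1, 0, 0, -0.15, 0, 0, 0, 1, -0.05, 0, -0.2, 0, 0, 0, 1, -0.1, 0, -0.2, 0, 0, 0, 1, -0.15, 0, -0.2, 0, 0, 0, 1, -0.2, 0, -0.2, 0, 0, 0, 1, -0.25, 0, -0.2, 0, 0, 0, 1]}}

```text
t: 5.85
eef_pos: [0.5453, 0.0267, 0.2839]
tool_rot: [0.0, 0.668, 0.744, 0.0]
contact_force: [0.6, 0.4, -1.1]
gripper_width: 0.999
grasp_force: 0.0
```

```bash
python3 - <<'E'
from h import *
c=snap('top','push2'); s=snap('scene','push2s')
plan([])
E
```

```text
t 5.95 p [0.546  0.0193 0.2828] F [-0.6  0.1 -0.8] q [ 0.36  0.28 -0.62  1.77  0.18  1.15 -0.22] g 1.002
```

View pics/push2s.png

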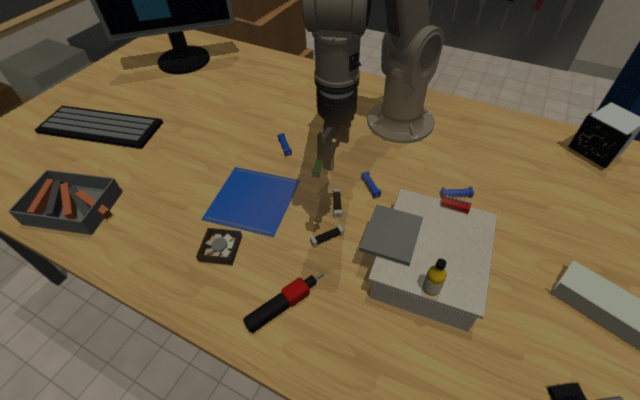

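The tray overhangs the riser's open edge at (392,234). Next I measure it and work out the horizontal tool pose.

```bash
cat >> h.py <<'E'
def horiz(az,pitch=0,up=1): # tool z at azimuth az, pitched down; tool y up*(vertical)
    a,b=np.radians(az),np.radians(pitch)
    z=np.array([np.cos(a)*np.cos(b),np.sin(a)*np.cos(b),-np.sin(b)])
    y=up*np.array([np.cos(a)*np.sin(b),np.sin(a)*np.sin(b),np.cos(b)]); return np.c_[np.cross(y,z),y,z]
E
python3 - <<'E'
from h import *
from m import rect
for n,roi in(('push2s',(355,195,430,270)),('push2',(170,140,300,245))):
    c=load(n); hsv=cv2.cvtColor(c['img'],cv2.COLOR_RGB2HSV).astype(int); S,V=hsv[...,1],hsv[...,2]
    m=((S<40)&(V<150)&(V>60)).astype(np.uint8)*255
    m=cv2.morphologyEx(m,cv2.MORPH_OPEN,np.ones((3,3)))
    r,b=rect(m,c,.104,roi); print(n,np.round(r[0]),np.round(r[1]),r[2],b.round(0).tolist())
    q=(np.array(r[0])/1e3-RC); print('riser frame',q@[np.cos(RA),np.sin(RA)],q@[-np.sin(RA),np.cos(RA)])
for up in(1,-1):
  for az in (90,60): plan([([.45,-.1,.3],horiz(az,0,up))])
E
```

```text
push2s [541. 180.] [179. 152.] 5.694564342498779 [[445.0, 247.0], [460.0, 95.0], [638.0, 113.0], [623.0, 264.0]]
riser frame 0.012618658345723113 -0.08910763846950556
push2 [546. 154.] [149. 135.] 5.983809947967529 [[464.0, 214.0], [478.0, 79.0], [627.0, 95.0], [613.0, 229.0]]
riser frame 0.014267620902344052 -0.11474545929219207
t 5.95 p [0.546  0.0193 0.2828] F [-0.6  0.1 -0.8] q [ 0.36  0.28 -0.62  1.77  0.18  1.15 -0.22] g 1.002
shift [-0.1097 -0.1068 -0.0167] rot [-71.94  65.41 -65.21] rows 13.6
t 5.95 p [0.546  0.0193 0.2828] F [-0.6  0.1 -0.8] q [ 0.36  0.28 -0.62  1.77  0.18  1.15 -0.22] g 1.002
shift [-0.1097 -0.1068 -0.0167] rot [-82.65  42.71 -42.46] rows 11.9
t 5.95 p [0.546  0.0193 0.2828] F [-0.6  0.1 -0.8] q [ 0.36  0.28 -0.62  1.77  0.18  1.15 -0.22] g 1.002
shift [-0.1097 -0.1068 -0.0167] rot [66.76 73.42 73.12] rows 14.4
t 5.95 p [0.546  0.0193 0.2828] F [-0.6  0.1 -0.8] q [ 0.36  0.28 -0.62  1.77  0.18  1.15 -0.22] g 1.002
shift [-0.1097 -0.1068 -0.0167] rot [48.9  94.61 94.35] rows 16.6
```

Emit:
{"method": "arm_command", "body": {"commands": [-0.1, -0.1, -0.02, -55, 28.5, -28.3, 1, -0.1, -0.1, -0.02, -55, 28.5, -28.3, 1, -0.1, -0.1, -0.02, -55, 28.5, -28.3, 1, -0.1, -0.1, -0.02, -55, 28.5, -28.3, 1, -0.1, -0.1, -0.02, -55, 28.5, -28.3, 1, -0.1, -0.1, -0.02, -55, 28.5, -28.3, 1, -0.1, -0.1, -0.02, -55, 28.5, -28.3, 1, -0.1, -0.1, -0.02, -55, 28.5, -28.3, 1]}}

```text
t: 6.75
eef_pos: [0.4563, -0.0814, 0.3036]
tool_rot: [0.077, 0.486, 0.796, 0.354]
contact_force: [0.0, 1.2, -0.0]
gripper_width: 0.998
grasp_force: 0.0
```

```bash
python3 - <<'E'
from h import *
print(rw(12,-167),rw(12,-107))
plan([([.45,-.08,.3],horiz(60,0,1))])
E
```

```text
[0.54861497 0.1021676 ] [0.54255159 0.16186044]
t 6.75 p [ 0.4563 -0.0814  0.3036] F [ 0.   1.2 -0. ] q [ 0.96  0.04 -0.45  2.18 -0.91  0.95  1.55] g 0.998
shift [ 0.0036 -0.0064  0.0004] rot [-44.84  20.74 -23.58] rows 6.4
```

Emit:
{"method": "arm_command", "body": {"commands": [0, 0, 0, -44.8, 20.7, -23.6, 1, 0, 0, 0, -44.8, 20.7, -23.6, 1, 0, 0, 0, -44.8, 20.7, -23.6, 1, 0, 0, 0, -44.8, 20.7, -23.6, 1, 0, 0, 0, -44.8, 20.7, -23.6, 1, 0, 0, 0, -44.8, 20.7, -23.6, 1, 0, 0, 0, -44.8, 20.7, -23.6, 1, 0, 0, 0, -44.8, 20.7, -23.6, 1]}}

```text
t: 7.55
eef_pos: [0.4564, -0.082, 0.3013]
tool_rot: [0.181, 0.186, 0.682, 0.683]
contact_force: [-1.1, 0.1, 0.1]
gripper_width: 0.998
grasp_force: 0.0
```

```bash
python3 - <<'E'
from h import *
plan([])
o,p,M=st(); print(M.round(3))
E
```

```text
t 7.55 p [ 0.4564 -0.082   0.3013] F [-1.1  0.1  0.1] q [ 1.15  0.62 -0.47  2.17 -1.25  1.42  2.67] g 0.998
[[-0.865  0.007  0.501]
 [ 0.501 -0.003  0.865]
 [ 0.008  1.    -0.001]]
```

```bash
python3 - <<'E'
from h import *
plan([([.506,.057,.20],horiz(60)),([.506,.057,.098],horiz(60)),([.546,.126,.098],horiz(60))])
E
```

```text
t 7.55 p [ 0.4564 -0.082   0.3013] F [-1.1  0.1  0.1] q [ 1.15  0.62 -0.47  2.17 -1.25  1.42  2.67] g 0.998
shift [ 0.0259 -0.1014  0.1452] rot [-0.04  0.07 -0.46] rows 3.6
shift [ 0.    -0.102  0.   ] rot [0. 0. 0.] rows 2.0
shift [-0.0001  0.      0.0798] rot [0. 0. 0.] rows 1.6
```

Emit:
{"method": "arm_command", "body": {"commands": [0.026, -0.101, 0.145, 0, 0, -0.5, 1, 0.026, -0.101, 0.145, 0, 0, -0.5, 1, 0.026, -0.101, 0.145, 0, 0, -0.5, 1, 0.026, -0.101, 0.145, 0, 0, -0.5, 1, 0.026, -0.101, 0.145, 0, 0, -0.5, 1, 0.026, -0.101, 0.145, 0, 0, -0.5, 1]}}

```text
t: 8.15
eef_pos: [0.5056, 0.0563, 0.2017]
tool_rot: [0.184, 0.183, 0.684, 0.682]
contact_force: [0.1, -0.1, 0.1]
gripper_width: 0.999
grasp_force: 0.0
```

```bash
python3 - <<'E'
from h import *
plan([([.506,.057,.098],horiz(60))])
E
```

```text
t 8.15 p [0.5056 0.0563 0.2017] F [ 0.1 -0.1  0.1] q [ 1.22  1.04 -0.94  2.26 -1.36  0.82  2.93] g 0.999
shift [ 0.0002 -0.1037  0.001 ] rot [-0.11  0.14  0.12] rows 2.1
```

q5 and q7 are near their limits in this wrist pose. I'll fit a quick kinematic model from the states logged so far and use it to choose a feasible grasp and placing orientation.

```bash
cat > kin.py <<'E'
import numpy as np, itertools
from scipy.spatial.transform import Rotation as R
from scipy.optimize import least_squares
from station import get_obs
D=[([1.236,.477,.022,1.555,-.011,1.109,-.083],[.1516,-.6572,.2303],None),
([.38,.31,-.46,1.71,.15,1.15,-.51],[.5734,-.0689,.2796],[0,.829,.559,0]),
([-.16,.42,-.67,1.65,.28,1.17,-.8],[.5135,.3259,.2608],[0,.67,.743,0]),
([-.24,.58,-.61,1.77,.4,.93,-.92],[.5123,.3395,.1205],[0,.669,.743,-.001]),
([-.16,.59,-.59,1.85,.43,.84,-.87],[.5185,.2825,.0831],[.001,.67,.742,-.001]),
([.36,.28,-.62,1.77,.18,1.15,-.22],[.546,.0193,.2828],[0,.668,.744,0]),
([.96,.04,-.45,2.18,-.91,.95,1.55],[.4563,-.0814,.3036],[.077,.486,.796,.354]),
([1.15,.62,-.47,2.17,-1.25,1.42,2.67],[.4564,-.082,.3013],[.181,.186,.682,.683]),
([1.22,1.04,-.94,2.26,-1.36,.82,2.93],[.5056,.0563,.2017],[.184,.183,.684,.682])]
M0=np.array([[.974,.225,-.001],[.225,-.974,.002],[0,-.002,-1]])
RR=[M0 if d[2] is None else R.from_quat(np.array(d[2])[[1,2,3,0]]).as_matrix() for d in D]
ez=np.array([0,0,1.])
def rz(a): c,s=np.cos(a),np.sin(a); return np.array([[c,-s,0],[s,c,0],[0,0,1]])
def ry(a): c,s=np.cos(a),np.sin(a); return np.array([[c,0,s],[0,1,0],[-s,0,c]])
def fk(q,s,x,full=False):
    b,d1,L1,a1,L2,a2,L3,a3,o7=x
    M=rz(b+s[0]*q[0])@ry(q[1]); p=d1*ez; pts=[p]
    p=p+M@[a1,0,L1]; pts.append(p); M=M@rz(s[1]*q[2])@ry(q[3]); p=p+M@[a2,0,L2]; pts.append(p)
    M=M@rz(s[2]*q[4])@ry(q[5]); p=p+M@[a3,0,L3]; M=M@rz(s[3]*q[6]+o7)
    return (p,M,pts) if full else (p,M)
def fit():
    best=None
    for s in itertools.product([1,-1],repeat=4):
        def f(x):
            e=[]
            for (q,p,_),m in zip(D,RR):
                P,M=fk(q,s,x); e+=list((P-p)*3)+list(R.from_matrix(m.T@M).as_rotvec())
            return np.array(e)
        for b in(0,3.1):
          for o in(0,1.57,3.14,-1.57):
            r=least_squares(f,[b,.3,.4,0,.4,0,.3,0,o])
            if best is None or r.cost<best[0]: best=(r.cost,s,r.x,f(r.x))
    return best
if __name__=='__main__':
    b=fit(); print(b[0],b[1],b[2].round(4)); print(np.abs(b[3].reshape(-1,6)).max(0)); np.savez('kin.npz',s=b[1],x=b[2])
E
python3 kin.py
```

```text
0.018708799485523762 (-1, -1, -1, -1) [-0.0577  0.3054  0.5396  0.0447  0.4544  0.0464  0.3041  0.005   1.5235]
[0.06526111 0.05351653 0.04642831 0.01132585 0.06095424 0.04661734]
```

```bash
cat > kin2.py <<'E'
from kin import *
def fk(q,s,x,full=False):
    b,d1,L1,a1,L2,a2,L3,a3,o7,c0,c1,c2,c3,a0=x
    M=rz(b+s[0]*q[0]); p=d1*ez+M@[a0,c0,0]; M=M@ry(q[1]); pts=[p]
    p=p+M@[a1,c1,L1]; pts.append(p); M=M@rz(s[1]*q[2])@ry(q[3]); p=p+M@[a2,c2,L2]; pts.append(p)
    M=M@rz(s[2]*q[4])@ry(q[5]); p=p+M@[a3,c3,L3]; M=M@rz(s[3]*q[6]+o7)
    return (p,M,pts) if full else (p,M)
S=(-1,-1,-1,-1)
def res(x):
    e=[]
    for (q,p,_),m in zip(D,RR):
        P,M=fk(q,S,x); e+=list((P-p)*3)+list(R.from_matrix(m.T@M).as_rotvec())
    return np.array(e)
if __name__=='__main__':
    o=get_obs(); print(o['q'],o['eef_pos'],o['tool_rot'])
    x0=[-.0577,.305,.5396,.0447,.4544,.0464,.304,.005,1.52,0,0,0,0,0]
    r=least_squares(lambda x:np.r_[res(x),np.array(x[9:])*.03],x0); print(r.cost,r.x.round(3)); print(res(r.x).reshape(-1,6).round(3)); np.save('kx.npy',r.x)
E
python3 kin2.py
```

```text
[ 1.22450507  1.03702978 -0.93856965  2.26265239 -1.3565117   0.82111761
  2.92873331] [0.50558847 0.05631928 0.20172877] [0.18440997 0.18327623 0.6836384  0.68193939]
0.00039945648592996415 [ 2.000e-03  2.870e-01  5.440e-01 -1.000e-03  4.650e-01  2.000e-03
  3.300e-01 -6.000e-03  1.568e+00 -1.500e-02 -1.500e-02 -3.300e-02
 -1.000e-03  1.000e-03]
[[ 0.003 -0.     0.004 -0.003  0.    -0.005]
 [ 0.006  0.001  0.005 -0.006  0.002 -0.   ]
 [ 0.008 -0.008  0.002 -0.    -0.001  0.001]
 [-0.008 -0.001 -0.006  0.008 -0.004  0.   ]
 [-0.002 -0.003  0.003  0.006 -0.002  0.   ]
 [ 0.     0.004 -0.004  0.002 -0.003  0.007]
 [-0.006 -0.001 -0.002  0.001  0.005 -0.003]
 [ 0.006  0.003 -0.002  0.004 -0.002  0.002]
 [ 0.002 -0.001 -0.    -0.003  0.001 -0.002]]
```

```bash
cat > ik.py <<'E'
from kin2 import *
from h import horiz, st
X=np.load('kx.npy')
lo=np.array([-2.96,-.34,-1.41,.24,-1.37,.17,-2.96]); hi=np.array([2.96,2.1,1.46,2.44,4.51,1.92,2.96])
def ik(P,T,q0,reg=0.0,mg=.06):
    f=lambda q:(lambda r:np.r_[(r[0]-P)*5,R.from_matrix(T.T@r[1]).as_rotvec(),reg*(q-q0)])(fk(q,S,X))
    l,h=lo+mg,hi-mg
    r=least_squares(f,np.clip(q0,l+1e-3,h-1e-3),bounds=(l,h)); return r.x,np.abs(f(r.x)[:6]).max()
def sols(P,T,n=25,seed=0):
    g=np.random.default_rng(seed); out=[]
    for _ in range(n):
        q,e=ik(P,T,g.uniform(lo,hi))
        if e<.008:
            w=fk(q,S,X,True)[2]; mg=np.minimum(q-lo,hi-q).min(); out.append((mg,q.round(2),[w[1].round(2),w[2].round(2)]))
    return sorted(out,key=lambda a:-a[0])
if __name__=='__main__':
    P=np.array([.546,.126,.098])
    for up in(1,-1):
        for az in(40,50,60,75,90,105,120):
            s=sols(P,horiz(az,0,up)); print('G',up,az,len(s),*( (round(s[0][0],2),s[0][1].tolist(),s[0][2]) if s else ()))
E
python3 ik.py
```

```text
G 1 40 7 0.06 [1.16, 1.6, -1.07, 2.38, 3.97, 0.66, -2.1] [array([ 0.19, -0.51,  0.27]), array([ 0.3 , -0.09,  0.1 ])]
G 1 50 6 0.14 [0.8, 1.18, -0.64, 2.3, 4.35, 1.07, -2.74] [array([ 0.33, -0.38,  0.49]), array([ 0.34, -0.13,  0.1 ])]
G 1 60 6 0.11 [1.26, 1.63, -1.2, 2.18, -1.0, 0.28, 2.84] [array([ 0.14, -0.53,  0.26]), array([ 0.38, -0.16,  0.1 ])]
G 1 75 6 0.38 [1.09, 1.4, -1.03, 2.0, -0.8, 0.68, 2.56] [array([ 0.22, -0.49,  0.38]), array([ 0.46, -0.19,  0.1 ])]
G 1 90 7 0.45 [0.95, 1.35, -0.96, 1.81, -0.62, 0.98, 2.37] [array([ 0.29, -0.45,  0.41]), array([ 0.54, -0.2 ,  0.1 ])]
G 1 105 8 0.56 [0.77, 1.31, -0.85, 1.62, -0.55, 1.28, 2.31] [array([ 0.36, -0.39,  0.43]), array([ 0.63, -0.19,  0.1 ])]
G 1 120 8 0.42 [0.71, 1.42, -0.99, 1.43, -0.31, 1.5, 2.12] [array([ 0.39, -0.37,  0.37]), array([ 0.71, -0.16,  0.1 ])]
G -1 40 12 0.07 [1.36, 1.95, -1.28, 2.37, 3.38, 0.35, 1.81] [array([ 0.08, -0.5 ,  0.09]), array([ 0.3 , -0.09,  0.1 ])]
G -1 50 9 0.14 [1.23, 1.59, -1.13, 2.28, 4.37, 0.39, 0.62] [array([ 0.16, -0.52,  0.28]), array([ 0.34, -0.13,  0.1 ])]
G -1 60 20 0.18 [1.22, 1.55, -1.14, 2.18, -1.19, 0.36, -0.13] [array([ 0.16, -0.52,  0.3 ]), array([ 0.38, -0.16,  0.1 ])]
G -1 75 13 0.44 [1.04, 1.35, -0.96, 2.0, -0.91, 0.74, -0.49] [array([ 0.24, -0.47,  0.41]), array([ 0.46, -0.19,  0.1 ])]
G -1 90 12 0.57 [0.87, 1.27, -0.84, 1.82, -0.76, 1.05, -0.65] [array([ 0.31, -0.42,  0.45]), array([ 0.54, -0.2 ,  0.1 ])]
G -1 105 12 0.54 [0.79, 1.32, -0.87, 1.62, -0.53, 1.28, -0.85] [array([ 0.35, -0.39,  0.42]), array([ 0.63, -0.19,  0.1 ])]
G -1 120 12 0.41 [0.69, 1.39, -0.94, 1.43, -0.35, 1.51, -0.99] [array([ 0.39, -0.36,  0.38]), array([ 0.71, -0.16,  0.1 ])]
```

```bash
cat > p.py <<'E'
from ik import *
C=np.array([.540,-.264,0])
for pitch in(16,):
  for up in(1,-1):
    for az in range(-60,181,20):
        T=horiz(az,pitch,up); P=C-.036*T[:,2]; P[2]=.040
        s=sols(P,T,20); print('P',up,az,len(s),*( (round(s[0][0],2),s[0][1].tolist(),s[0][2]) if s else ()))
E
python3 p.py
```

```text
P 1 -60 7 0.08 [-0.45, 1.01, 0.2, 2.36, 1.85, 1.18, 2.87] [array([0.43, 0.18, 0.58]), array([0.37, 0.04, 0.14])]
P 1 -40 0
P 1 -20 0
P 1 0 10 0.07 [1.96, 1.81, -1.32, 2.37, 2.9, 0.51, -1.04] [array([-0.23, -0.48,  0.16]), array([ 0.19, -0.27,  0.13])]
P 1 20 0
P 1 40 6 0.46 [1.66, 1.27, -0.95, 1.89, -0.6, 0.66, 2.32] [array([-0.07, -0.51,  0.45]), array([ 0.27, -0.49,  0.14])]
P 1 60 7 0.56 [1.46, 1.25, -0.85, 1.61, -0.42, 1.08, 2.22] [array([ 0.03, -0.52,  0.46]), array([ 0.36, -0.57,  0.14])]
P 1 80 7 0.47 [1.32, 1.36, -0.92, 1.32, -0.18, 1.45, 2.1] [array([ 0.1 , -0.52,  0.4 ]), array([ 0.47, -0.61,  0.13])]
P 1 100 5 0.12 [1.09, 1.39, -0.83, 1.04, -0.12, 1.8, 2.2] [array([ 0.22, -0.49,  0.39]), array([ 0.6 , -0.61,  0.14])]
P 1 120 0
P 1 140 0
P 1 160 0
P 1 180 0
P -1 -60 11 0.1 [0.07, 0.99, -0.38, 2.34, 1.93, 1.64, -0.04] [array([ 0.45, -0.06,  0.58]), array([0.36, 0.04, 0.14])]
P -1 -40 0
P -1 -20 0
P -1 0 9 0.07 [1.9, 1.67, -1.23, 2.37, 3.18, 0.52, 1.73] [array([-0.2 , -0.5 ,  0.23]), array([ 0.19, -0.27,  0.13])]
P -1 20 15 0.21 [0.55, 1.06, 0.45, 2.23, 4.3, 1.68, -0.07] [array([ 0.39, -0.27,  0.55]), array([ 0.21, -0.38,  0.14])]
P -1 40 8 0.54 [1.59, 1.2, -0.85, 1.9, -0.77, 0.72, -0.68] [array([-0.04, -0.51,  0.48]), array([ 0.27, -0.49,  0.14])]
P -1 60 9 0.73 [1.36, 1.18, -0.68, 1.62, -0.6, 1.14, -0.78] [array([ 0.08, -0.5 ,  0.5 ]), array([ 0.36, -0.57,  0.14])]
P -1 80 11 0.47 [1.32, 1.35, -0.91, 1.32, -0.18, 1.45, -1.03] [array([ 0.1 , -0.52,  0.4 ]), array([ 0.47, -0.61,  0.13])]
P -1 100 11 0.12 [1.1, 1.4, -0.85, 1.04, -0.11, 1.8, -0.96] [array([ 0.22, -0.49,  0.38]), array([ 0.6 , -0.61,  0.14])]
P -1 120 0
P -1 140 0
P -1 160 0
P -1 180 0
```

```bash
python3 - <<'E'
from h import *
plan([([.554,.04,.20],horiz(95.8)),([.554,.04,.098],horiz(95.8)),([.546,.129,.098],horiz(95.8))])
E
```

```text
t 8.15 p [0.5056 0.0563 0.2017] F [ 0.1 -0.1  0.1] q [ 1.22  1.04 -0.94  2.26 -1.36  0.82  2.93] g 0.999
shift [-0.0501 -0.0018  0.0102] rot [-0.14 35.94  0.09] rows 4.2
shift [ 0.    -0.102  0.   ] rot [0. 0. 0.] rows 2.0
shift [-0.001   0.      0.0894] rot [0. 0. 0.] rows 1.8
```

Emit:
{"method": "arm_command", "body": {"commands": [-0.05, -0.002, 0.01, 0, 35.9, 0, 0.8, -0.05, -0.002, 0.01, 0, 35.9, 0, 0.8, -0.05, -0.002, 0.01, 0, 35.9, 0, 0.8, -0.05, -0.002, 0.01, 0, 35.9, 0, 0.8, -0.05, -0.002, 0.01, 0, 35.9, 0, 0.8, -0.05, -0.002, 0.01, 0, 35.9, 0, 0.8]}}

```text
t: 8.75
eef_pos: [0.5555, 0.0394, 0.2019]
tool_rot: [-0.034, -0.038, 0.711, 0.701]
contact_force: [0.0, -0.1, -0.2]
gripper_width: 0.799
grasp_force: 0.0
```

Emit:
{"method": "arm_command", "body": {"commands": [0, -0.05, 0, 0, 0, 0, 0.7, 0, -0.1, 0, 0, 0, 0, 0.7, 0, -0.102, 0, 0, 0, 0, 0.7, 0, -0.102, 0, 0, 0, 0, 0.7]}}

```text
t: 9.15
eef_pos: [0.5536, 0.0379, 0.099]
tool_rot: [-0.035, -0.035, 0.709, 0.704]
contact_force: [0.2, 1.0, 1.4]
gripper_width: 0.698
grasp_force: 0.0
```

```bash
python3 - <<'E'
from h import *
s=snap('scene','pre'); w=snap('wrist','prew'); plan([([.546,.129,.098],horiz(95.8))])
cv2.imwrite('pics/prej.png',np.hstack([s['img'][100:400,240:640],w['img'][50:350,120:520]])[:,:,::-1])
E
```

```text
t 9.25 p [0.5547 0.0382 0.1008] F [ 0.5 -0.6  0.5] q [ 0.85  1.22 -0.71  1.65 -0.69  1.33  2.43] g 0.7
shift [-0.0003 -0.0021  0.0912] rot [-0.42  0.13  0.25] rows 1.8
```

View pics/prej.png

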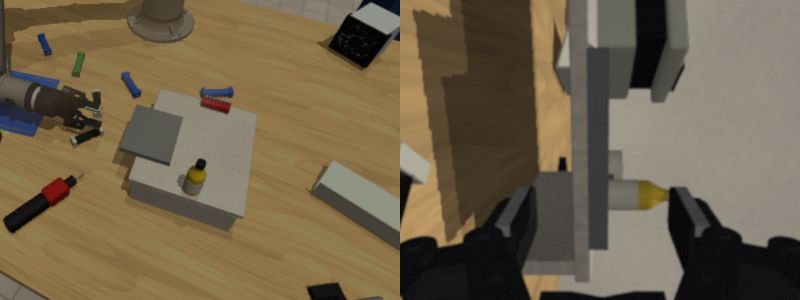

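The wrist crop shows the tray edge-on at about x=597, between the fingers at 520 and 685, with the riser board just below it. I advance and close.

Emit:
{"method": "arm_command", "body": {"commands": [0, -0.002, 0.03, -0.4, 0, 0.2, 0.7, 0, -0.002, 0.06, -0.4, 0, 0.2, 0.7, 0, -0.002, 0.08, -0.4, 0, 0.2, 0.7, 0, -0.002, 0.091, -0.4, 0, 0.2, 0.7, 0, -0.002, 0.091, -0.4, 0, 0.2, 0.7]}}

```text
t: 9.75
eef_pos: [0.5448, 0.1301, 0.0971]
tool_rot: [-0.036, -0.036, 0.706, 0.706]
contact_force: [-0.5, -0.0, -0.3]
gripper_width: 0.698
grasp_force: 0.0
```

Emit:
{"method": "arm_command", "body": {"commands": [0, 0, 0, 0, 0, 0, 0.4, 0, 0, 0, 0, 0, 0, 0.3, 0, 0, 0, 0, 0, 0, 0.2, 0, 0, 0, 0, 0, 0, 0.1, 0, 0, 0, 0, 0, 0, 0, 0, 0, 0, 0, 0, 0, 0, 0, 0, 0, 0, 0, 0, 0, 0, 0, 0, 0, 0, 0, 0], "force": 80}}

```text
t: 10.55
eef_pos: [0.5456, 0.1283, 0.0961]
tool_rot: [-0.035, -0.034, 0.705, 0.707]
contact_force: [-0.4, -2.7, 5.1]
gripper_width: 0.142
grasp_force: 79.0
```

```bash
python3 - <<'E'
from h import *
plan([([.557,.03,.2],horiz(95.8))])
E
```

```text
t 10.55 p [0.5456 0.1283 0.0961] F [-0.4 -2.7  5.1] q [ 0.78  1.24 -0.76  1.75 -0.75  1.18  2.48] g 0.142
shift [-0.0016  0.1042 -0.0987] rot [ 0.18  0.17 -0.07] rows 2.9
```

Emit:
{"method": "arm_command", "body": {"commands": [0, 0.02, 0, 0, 0, 0, 0, 0, 0.05, 0, 0, 0, 0, 0, 0, 0.08, -0.02, 0, 0, 0, 0, 0, 0.11, -0.05, 0, 0, 0, 0, 0, 0.14, -0.08, 0, 0, 0, 0, 0, 0.17, -0.11, 0, 0, 0, 0, 0, 0.2, -0.14, 0, 0, 0, 0, 0, 0.2, -0.16, 0, 0, 0, 0]}}

```text
t: 11.35
eef_pos: [0.5626, -0.033, 0.2979]
tool_rot: [-0.033, -0.035, 0.707, 0.705]
contact_force: [0.5, 0.0, -2.3]
gripper_width: 0.143
grasp_force: 78.6
```

```bash
python3 - <<'E'
from h import *
from ik import ik,sols
plan([([.52,-.16,.30],horiz(75))])
C=np.array([.540,-.264,0])
q=np.array(get_obs()['q'])
o,p,M=st()
T0=horiz(75);Rr=R
for a in(0,60,120,180):
    T=T0@R.from_rotvec([0,0,np.radians(a)]).as_matrix(); q,e=ik(np.array([.52,-.16,.30]),T,q,.02); print(a,q.round(2),round(e,4))
E
```

```text
t 11.35 p [ 0.5626 -0.033   0.2979] F [ 0.5  0.  -2.3] q [ 0.97  0.96 -0.8   1.61 -0.77  1.54  2.2 ] g 0.143
shift [ 0.0546  0.0019 -0.1223] rot [ -0.15 -20.5    0.19] rows 2.7
0 [ 1.25  0.89 -0.74  1.73 -0.87  1.48  2.3 ] 0.0002
60 [ 1.12  0.82 -0.55  1.74 -0.97  1.58  1.34] 0.0004
120 [ 1.    0.78 -0.36  1.75 -1.05  1.67  0.36] 0.0004
180 [ 0.88  0.76 -0.2   1.76 -1.11  1.75 -0.63] 0.0004
```

Emit:
{"method": "arm_command", "body": {"commands": [0.014, 0, -0.03, 0, -5, 0, 0, 0.028, 0, -0.06, 0, -10, 0, 0, 0.042, 0, -0.09, 0, -15, 0, 0, 0.055, 0, -0.122, 0, -20.5, 0, 0, 0.055, 0, -0.122, 0, -20.5, 0, 0]}}

```text
t: 11.85
eef_pos: [0.5165, -0.1641, 0.2917]
tool_rot: [0.093, 0.098, 0.702, 0.699]
contact_force: [-0.1, -1.3, -3.0]
gripper_width: 0.146
grasp_force: 78.6
```

Emit:
{"method": "arm_command", "body": {"commands": [0, 0, 0, 0, 0, 8, 0, 0, 0, 0, 0, 0, 16, 0, 0, 0, 0, 0, 0, 24, 0, 0, 0, 0, 0, 0, 32, 0, 0, 0, 0, 0, 0, 40, 0, 0, 0, 0, 0, 0, 48, 0, 0, 0, 0, 0, 0, 56, 0, 0, 0, 0, 0, 0, 60, 0]}}

```text
t: 12.65
eef_pos: [0.5185, -0.1569, 0.2941]
tool_rot: [-0.274, 0.432, 0.56, 0.651]
contact_force: [0.7, -0.5, -1.9]
gripper_width: 0.144
grasp_force: 78.5
```

Emit:
{"method": "arm_command", "body": {"commands": [0, 0, 0, 0, 0, 8, 0, 0, 0, 0, 0, 0, 16, 0, 0, 0, 0, 0, 0, 24, 0, 0, 0, 0, 0, 0, 32, 0, 0, 0, 0, 0, 0, 40, 0, 0, 0, 0, 0, 0, 48, 0, 0, 0, 0, 0, 0, 56, 0, 0, 0, 0, 0, 0, 60, 0]}}

```text
t: 13.45
eef_pos: [0.5186, -0.1568, 0.2941]
tool_rot: [-0.563, 0.654, 0.269, 0.427]
contact_force: [-0.3, -0.0, -2.1]
gripper_width: 0.146
grasp_force: 78.6
```

Emit:
{"method": "arm_command", "body": {"commands": [0, 0, 0, 0, 0, 8, 0, 0, 0, 0, 0, 0, 16, 0, 0, 0, 0, 0, 0, 24, 0, 0, 0, 0, 0, 0, 32, 0, 0, 0, 0, 0, 0, 40, 0, 0, 0, 0, 0, 0, 48, 0, 0, 0, 0, 0, 0, 56, 0, 0, 0, 0, 0, 0, 60, 0]}}

```text
t: 14.25
eef_pos: [0.5186, -0.1568, 0.2941]
tool_rot: [0.701, -0.701, 0.094, -0.088]
contact_force: [0.8, -0.3, -2.6]
gripper_width: 0.147
grasp_force: 78.6
```

```bash
python3 - <<'E'
from h import *
from ik import ik
s=snap('scene','flip'); w=snap('top','flipt')
cv2.imwrite('pics/flipj.png',np.hstack([s['img'][60:360,160:560],w['img'][100:400,200:600]])[:,:,::-1])
C=np.array([.540,-.264,0])
def pl(pitch,z,az=60):
    T=horiz(az,pitch,-1); P=C-.033*T[:,2]; P[2]=z; return P,T
w=[pl(16,.2),pl(16,.06),pl(16,.04)]
plan(w)
q=np.array(get_obs()['q'])
for P,T in w: q,e=ik(P,T,q,.02); print(P.round(3),q.round(2),round(e,4))
E
```

```text
t 14.35 p [ 0.5186 -0.1567  0.2942] F [-0.7  0.6 -1.9] q [ 0.85  0.76 -0.17  1.77 -1.12  1.75 -0.61] g 0.147
shift [ 0.04    0.0941 -0.1288] rot [-15.84  15.16   1.94] rows 3.3
shift [-0.      0.1346  0.0386] rot [0. 0. 0.] rows 2.8
shift [-0.      0.0192  0.0055] rot [0. 0. 0.] rows 0.4
[ 0.524 -0.291  0.2  ] [ 0.92  0.8  -0.02  1.7  -1.09  1.56 -0.6 ] 0.0
[ 0.524 -0.291  0.06 ] [ 0.93  1.02 -0.03  1.66 -1.09  1.47 -0.44] 0.0001
[ 0.524 -0.291  0.04 ] [ 0.93  1.05 -0.03  1.65 -1.1   1.46 -0.42] 0.0
```

View pics/flipj.png

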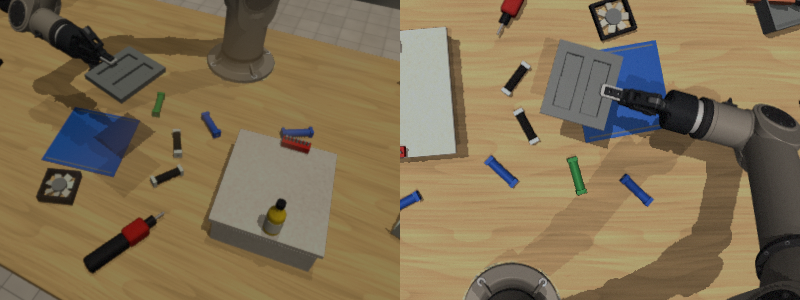

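The tray is turned over, pockets up. It is held at the middle of its long edge, around (605,90) in the joined picture. Now I pitch it 16° and lower it onto the mat.

Emit:
{"method": "arm_command", "body": {"commands": [0.01, 0.02, -0.032, -4, 3.8, 0.5, 0, 0.02, 0.045, -0.064, -8, 7.6, 1, 0, 0.03, 0.07, -0.096, -12, 11.4, 1.5, 0, 0.04, 0.094, -0.129, -15.8, 15.2, 1.9, 0, 0.04, 0.094, -0.129, -15.8, 15.2, 1.9, 0, 0.04, 0.094, -0.129, -15.8, 15.2, 1.9, 0]}}

```text
t: 14.95
eef_pos: [0.5237, -0.2921, 0.2003]
tool_rot: [-0.582, 0.771, -0.206, 0.157]
contact_force: [0.6, 1.0, -2.6]
gripper_width: 0.148
grasp_force: 78.7
```

Emit:
{"method": "arm_command", "body": {"commands": [0, 0.034, 0.01, 0, 0, 0, 0, 0, 0.067, 0.019, 0, 0, 0, 0, 0, 0.1, 0.029, 0, 0, 0, 0, 0, 0.12, 0.034, 0, 0, 0, 0, 0, 0.125, 0.036, 0, 0, 0, 0, 0, 0.125, 0.036, 0, 0, 0, 0]}}

```text
t: 15.55
eef_pos: [0.5249, -0.2905, 0.0706]
tool_rot: [-0.583, 0.77, -0.206, 0.157]
contact_force: [-0.2, 0.4, -0.9]
gripper_width: 0.144
grasp_force: 78.7
```

```bash
python3 - <<'E'
from h import *
C=np.array([.540,-.264,0])
T=horiz(60,16,-1); P=C-.033*T[:,2]; P[2]=.04
plan([(P,T)])
E
```

```text
t 15.55 p [ 0.5249 -0.2905  0.0706] F [-0.2  0.4 -0.9] q [ 0.92  1.   -0.03  1.67 -1.1   1.47 -0.45] g 0.144
shift [-0.0002  0.0298  0.0072] rot [-0.22 -0.01  0.08] rows 0.6
```

Lower in small steps to contact.

Emit:
{"method": "arm_command", "body": {"commands": [0, 0.008, 0.002, 0, 0, 0, 0, 0, 0.016, 0.005, 0, 0, 0, 0, 0, 0.024, 0.007, 0, 0, 0, 0, 0, 0.024, 0.007, 0, 0, 0, 0]}}

```text
t: 15.95
eef_pos: [0.5242, -0.2914, 0.0445]
tool_rot: [-0.582, 0.771, -0.207, 0.157]
contact_force: [-0.3, -0.3, -2.3]
gripper_width: 0.15
grasp_force: 78.5
```

Emit:
{"method": "arm_command", "body": {"commands": [0, 0.003, 0.001, 0, 0, 0, 0, 0, 0.006, 0.002, 0, 0, 0, 0, 0, 0.006, 0.002, 0, 0, 0, 0]}}

```text
t: 16.25
eef_pos: [0.5248, -0.2917, 0.0404]
tool_rot: [-0.582, 0.77, -0.206, 0.157]
contact_force: [-1.8, -0.9, 5.2]
gripper_width: 0.148
grasp_force: 78.6
```

```bash
python3 - <<'E'
from h import *
s=snap('scene','low'); plan([])
cv2.imwrite('pics/lowc.png',cv2.resize(s['img'][100:280,160:360],None,fx=3,fy=3)[:,:,::-1])
E
```

```text
t 16.3 p [ 0.5248 -0.2917  0.0404] F [-2.6  0.   4.3] q [ 0.92  1.05 -0.03  1.65 -1.1   1.46 -0.42] g 0.148
```

Emit:
{"method": "arm_command", "body": {"commands": [0, 0, 0, 0, 0, 0, 0.2, 0, 0, 0, 0, 0, 0, 0.25, 0, 0, 0, 0, 0, 0, 0.3, 0, 0, 0, 0, 0, 0, 0.35, 0, 0, 0, 0, 0, 0, 0.4, 0, 0, 0, 0, 0, 0, 0.4], "force": 20}}

```text
t: 16.9
eef_pos: [0.5255, -0.2923, 0.0417]
tool_rot: [-0.582, 0.77, -0.206, 0.159]
contact_force: [-2.1, -2.3, 9.7]
gripper_width: 0.398
grasp_force: 0.5
```

Emit:
{"method": "arm_command", "body": {"commands": [0, 0.003, -0.01, 0, 0, 0, 0.4, 0, 0.006, -0.019, 0, 0, 0, 0.4, 0, 0.008, -0.029, 0, 0, 0, 0.4, 0, 0.011, -0.038, 0, 0, 0, 0.4, 0, 0.014, -0.048, 0, 0, 0, 0.4, 0, 0.016, -0.058, 0, 0, 0, 0.4, 0, 0.019, -0.068, 0, 0, 0, 0.4]}}

```text
t: 17.6
eef_pos: [0.4888, -0.3534, 0.0395]
tool_rot: [-0.582, 0.771, -0.207, 0.157]
contact_force: [0.3, 0.3, 0.2]
gripper_width: 0.401
grasp_force: 0.0
```

```bash
python3 - <<'E'
from h import *
s=snap('scene','rel'); t=snap('top','relt'); plan([])
cv2.imwrite('pics/relj.png',np.hstack([cv2.resize(s['img'][140:260,180:380],None,fx=2,fy=2),cv2.resize(t['img'][120:240,340:540],None,fx=2,fy=2)])[:,:,::-1])
E
```

```text
t 17.7 p [ 0.4882 -0.3546  0.039 ] F [-0.6  0.6  0.8] q [ 0.99  1.08  0.01  1.56 -1.04  1.55 -0.44] g 0.4
```

View pics/relj.png

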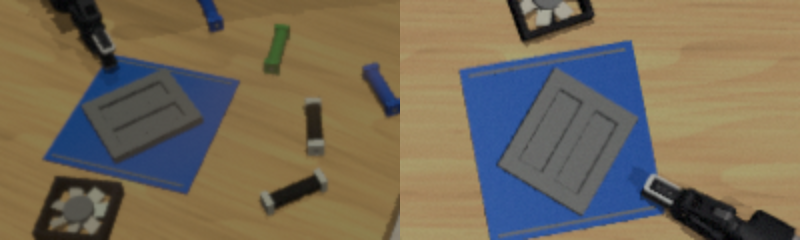

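The tray lies flat and pockets-up on the mat, clear of the gripper. Next I retreat and plan the roller grasps.

Emit:
{"method": "arm_command", "body": {"commands": [0, -0.03, -0.05, 0, 0, 0, 0.5, 0, -0.07, -0.08, 0, 0, 0, 0.5, 0, -0.12, -0.1, 0, 0, 0, 0.5, 0, -0.17, -0.1, 0, 0, 0, 0.5, 0, -0.2, -0.1, 0, 0, 0, 0.5, 0, -0.2, -0.1, 0, 0, 0, 0.5]}}

```text
t: 18.3
eef_pos: [0.4702, -0.3878, 0.2656]
tool_rot: [-0.58, 0.772, -0.203, 0.16]
contact_force: [0.8, -0.6, -0.5]
gripper_width: 0.502
grasp_force: 0.0
```

```bash
cat >> m.py <<'E'
E
python3 - <<'E'
from h import *
from m import rect
from ik import ik
t=snap('top','ret'); hsv=cv2.cvtColor(t['img'],cv2.COLOR_RGB2HSV).astype(int); S,V=hsv[...,1],hsv[...,2]
m=((S<60)&(V>50)&(V<170)).astype(np.uint8)*255; m=cv2.morphologyEx(m,cv2.MORPH_OPEN,np.ones((3,3)))
r,b=rect(m,t,.017,(375,145,470,240)); print('tray',np.round(r[0]),np.round(r[1]),r[2],b.round().tolist())
q0=np.array(get_obs()['q'])
for n,P,azs in(('b',[.4505,-.03,.15],(118.8,-61.2)),('a',[.5656,-.0035,.15],(55,-125)),('tray',[.54,-.264,.15],(60,-120))):
  for az in azs:
    q,e=ik(np.array(P),down(az),q0,.02); print(n,az,q.round(2),round(e,4))
plan([([.4505,-.03,.15],down(118.8)),])
plan([([.4505,-.03,.15],down(-61.2)),])
E
```

```text
tray [ 539. -267.] [120. 140.] 59.92143249511719 [[449.0, -284.0], [570.0, -354.0], [630.0, -251.0], [509.0, -181.0]]
b 118.8 [-0.91  0.73  1.4   2.27 -1.11  1.07 -2.9 ] 0.1701
b -61.2 [ 0.16  0.24 -0.26  2.14  0.09  0.78 -1.23] 0.0014
a 55 [ 0.34  0.45 -0.56  1.87  0.3   0.91  0.59] 0.0005
a -125 [-0.3   0.4   0.25  1.91 -0.13  0.84 -2.17] 0.0016
tray 60 [ 0.73  0.49 -0.5   1.79  0.28  0.93  1.15] 0.0007
tray -120 [ 0.07  0.47  0.38  1.83 -0.22  0.88 -1.55] 0.0011
t 18.35 p [ 0.4693 -0.3877  0.2624] F [ 0.2 -0.1 -0.5] q [ 1.02  0.78  0.04  1.54 -1.03  1.75 -0.68] g 0.502
shift [-0.1958  0.0239  0.3194] rot [-43.37  76.14 101.48] rows 15.6
t 18.35 p [ 0.4693 -0.3877  0.2624] F [ 0.2 -0.1 -0.5] q [ 1.02  0.78  0.04  1.54 -1.03  1.75 -0.68] g 0.502
shift [-0.1958  0.0239  0.3194] rot [-66.82 -38.06 -49.85] rows 10.7
```

Emit:
{"method": "arm_command", "body": {"commands": [-0.012, 0.001, 0.02, -6, -3.4, -4.5, 0.6, -0.024, 0.003, 0.04, -12, -6.9, -9, 0.6, -0.036, 0.004, 0.06, -18, -10.3, -13.5, 0.6, -0.05, 0.006, 0.08, -24, -13.7, -18, 0.6, -0.06, 0.008, 0.1, -30, -17.1, -22.4, 0.6, -0.075, 0.009, 0.12, -36, -20.5, -26.9, 0.6, -0.087, 0.01, 0.14, -42, -24, -31.4, 0.6, -0.1, 0.012, 0.16, -48, -27.4, -35.8, 0.6]}}

```text
t: 19.15
eef_pos: [0.4572, -0.207, 0.2027]
tool_rot: [-0.181, 0.974, 0.126, 0.047]
contact_force: [1.9, 0.3, 0.0]
gripper_width: 0.6
grasp_force: 0.0
```

```bash
python3 - <<'E'
from h import *
plan([([.4505,-.03,.15],down(-61.2)),])
E
```

```text
t 19.15 p [ 0.4572 -0.207   0.2027] F [1.9 0.3 0. ] q [ 0.5   0.33  0.02  1.91 -0.4   1.09 -0.57] g 0.6
shift [ 0.0267 -0.1436  0.1133] rot [-18.93 -10.43 -13.94] rows 3.7
```

Emit:
{"method": "arm_command", "body": {"commands": [0.027, -0.144, 0.113, -18.9, -10.4, -13.9, 0.6, 0.027, -0.144, 0.113, -18.9, -10.4, -13.9, 0.6, 0.027, -0.144, 0.113, -18.9, -10.4, -13.9, 0.6, 0.027, -0.144, 0.113, -18.9, -10.4, -13.9, 0.6, 0.027, -0.144, 0.113, -18.9, -10.4, -13.9, 0.6, 0.027, -0.144, 0.113, -18.9, -10.4, -13.9, 0.6]}}

```text
t: 19.75
eef_pos: [0.4505, -0.0294, 0.1511]
tool_rot: [-0.003, 0.969, 0.248, -0.001]
contact_force: [-0.6, -0.3, 0.5]
gripper_width: 0.606
grasp_force: 0.0
```

```bash
cat > wr.py <<'E'
from h import *
# roller pose from wrist camera: black/white blob nearest the expected point
def roller(name,P,z=.014):
    c=snap('wrist',name); hsv=cv2.cvtColor(c['img'],cv2.COLOR_RGB2HSV).astype(int); H,S,V=hsv[...,0],hsv[...,1],hsv[...,2]
    e=proj(c,[*P,z])[0]; print('expected px',e.round())
    m=((V<75)).astype(np.uint8)*255; m=cv2.morphologyEx(m,cv2.MORPH_OPEN,np.ones((5,5)))
    for k in cv2.findContours(m,cv2.RETR_EXTERNAL,cv2.CHAIN_APPROX_NONE)[0]:
        if cv2.contourArea(k)<800: continue
        w=onz(c,k.reshape(-1,2),z)[:,:2]*1000
        r=cv2.minAreaRect(w.astype(np.float32)); b=cv2.boxPoints(r); d=b[1]-b[0]; d2=b[2]-b[1]; L=d if np.hypot(*d)>np.hypot(*d2) else d2
        print('blob px',k.reshape(-1,2).mean(0).round(),'c',np.round(r[0],1),'size',np.round(r[1],1),'axis az',round(np.degrees(np.arctan2(L[1],L[0])),1))
    return c
E
python3 - <<'E'
from wr import *
c=roller('wb',[.4505,-.03]); plan([])
E
```

```text
expected px [325. 181.]
blob px [317. 340.] c [333.9 -85.4] size [218.5 677.3] axis az -61.0
blob px [322. 184.] c [446.2 -29.2] size [72.8 24.3] axis az 28.8
blob px [568. 170.] c [ 559.5 -208.3] size [ 14.8 124.2] axis az -26.5
blob px [367.  39.] c [564.9  -4.3] size [24.4 71.9] axis az -35.7
blob px [112.  79.] c [428.7 156.1] size [160.7  56.5] axis az 5.8
t 19.8 p [ 0.4509 -0.0308  0.1514] F [-1.   0.2  0.2] q [ 0.01  0.22 -0.09  2.14  0.02  0.78 -1.16] g 0.599
```

View pics/wb.png

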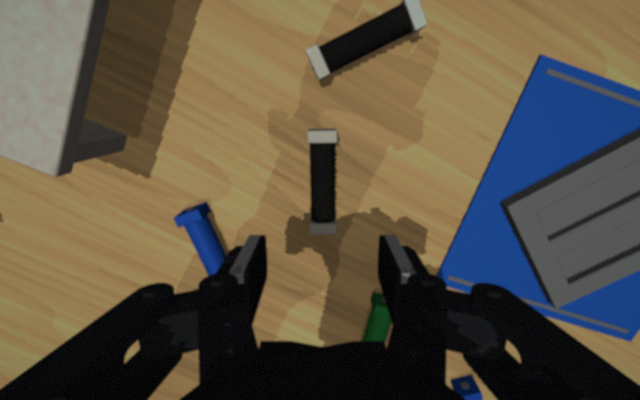

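The wrist view shows roller b at (322,184), squared up between the fingers, and roller a at (367,39). I descend on b.

Emit:
{"method": "arm_command", "body": {"commands": [-0.001, 0, 0.05, 0, 0, 0, 0.6, -0.002, 0, 0.1, 0, 0, 0, 0.6, -0.002, 0, 0.13, 0, 0, 0, 0.6, -0.002, 0, 0.143, 0, 0, 0, 0.6, -0.002, 0, 0.143, 0, 0, 0, 0.6]}}

```text
t: 20.3
eef_pos: [0.4481, -0.0327, 0.0072]
tool_rot: [-0.002, 0.97, 0.245, -0.002]
contact_force: [0.3, -0.1, 0.2]
gripper_width: 0.598
grasp_force: 0.0
```

Emit:
{"method": "arm_command", "body": {"commands": [0, 0, 0, 0, 0, 0, 0.2, 0, 0, 0, 0, 0, 0, 0.1, 0, 0, 0, 0, 0, 0, 0.1, 0, 0, 0, 0, 0, 0, 0.1, 0, 0, 0, 0, 0, 0, 0.1, 0, 0, 0, 0, 0, 0, 0.1], "force": 40}}

```text
t: 20.9
eef_pos: [0.4507, -0.0311, 0.0103]
tool_rot: [-0.002, 0.969, 0.246, 0.002]
contact_force: [-0.9, -2.7, 8.0]
gripper_width: 0.234
grasp_force: 39.5
```

```bash
python3 - <<'E'
from h import *
z=.12
plan([([.4485,-.0295,z],down(-61.2)),([.5262,-.2891,z],down(-120)),([.5262,-.2891,.02],down(-120))])
E
```

```text
t 20.9 p [ 0.4507 -0.0311  0.0103] F [-0.9 -2.7  8. ] q [-0.01  0.48 -0.07  2.23  0.07  0.43 -1.2 ] g 0.234
shift [-0.0007 -0.0028 -0.1097] rot [-0.15 -0.25 -0.31] rows 2.2
shift [-0.057   0.2649  0.    ] rot [ 0.   0.  58.8] rows 6.8
shift [0.  0.  0.1] rot [0. 0. 0.] rows 2.0
```

Emit:
{"method": "arm_command", "body": {"commands": [0, 0, -0.04, 0, 0, 0, 0.1, 0, 0, -0.08, 0, 0, 0, 0.1, 0, 0, -0.11, 0, 0, 0, 0.1, 0, 0, -0.11, 0, 0, 0, 0.1]}}

```text
t: 21.3
eef_pos: [0.4527, -0.0308, 0.1233]
tool_rot: [-0.001, 0.969, 0.246, 0.005]
contact_force: [0.3, 0.5, -0.7]
gripper_width: 0.231
grasp_force: 39.6
```

Emit:
{"method": "arm_command", "body": {"commands": [-0.007, 0.033, 0, 0, 0, 7.3, 0.1, -0.014, 0.066, 0, 0, 0, 14.7, 0.1, -0.021, 0.1, 0, 0, 0, 22, 0.1, -0.029, 0.132, 0, 0, 0, 29.4, 0.1, -0.036, 0.165, 0, 0, 0, 36.7, 0.1, -0.043, 0.2, 0, 0, 0, 44, 0.1, -0.05, 0.232, 0, 0, 0, 51.5, 0.1, -0.057, 0.265, 0, 0, 0, 58.8, 0.1]}}

```text
t: 22.1
eef_pos: [0.526, -0.2919, 0.117]
tool_rot: [-0.003, 0.965, -0.263, -0.001]
contact_force: [1.0, 0.7, -1.2]
gripper_width: 0.231
grasp_force: 39.7
```

```bash
python3 - <<'E'
from wr import *
c=roller('wt',[.5262,-.2891],.11)
plan([([.5262,-.2891,.05],down(-120))])
E
```

```text
expected px [318. 244.]
blob px [ 17. 309.] c [ 572.1 -132.8] size [22.5 59.4] axis az -36.0
blob px [320. 339.] c [ 498.3 -271.9] size [363.1 125.9] axis az 59.8
blob px [112.  31.] c [ 648.  -262.2] size [71.3 31.8] axis az 59.5
t 22.15 p [ 0.5269 -0.2986  0.1177] F [ 2.5 -5.9  0.6] q [ 0.24  0.5   0.23  1.84 -0.15  0.82 -1.57] g 0.237
shift [-0.0056 -0.0077  0.0677] rot [-0.06 -0.1  -1.18] rows 1.4
```

View pics/wt.png

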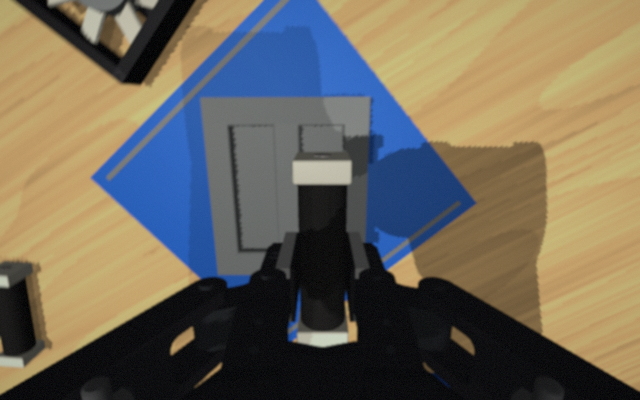

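The roller is held level; its white front bearing spans rows 155–187 at column 322, and the pocket lies below it. I cast rays through the bearing edges to get its offset along the tool.

```bash
python3 - <<'E'
from h import *
c=load('wt'); o,p,M=st()
for z in(.012,.015):
  for row,d in((160,45),(186,35)):
    w=onz(c,[[322,row]],p[2]+z)[0]; l=M.T@(w-p); print(z,row,(l*1000).round(1),'centre x',round(l[0]*1000-d,1))
# pockets from wrist image: pocket outline corners at tray top z .017
for px in([229,125],[274,125],[240,250],[299,125],[343,125]): print(px,(onz(c,[px],.017)[0]*1000).round(1))
plan([([.5262,-.2891,.06],down(-120))])
E
```

```text
0.012 160 [ 40.   -6.  -11.9] centre x -5.0
0.012 186 [ 29.3  -5.9 -11.9] centre x -5.7
0.015 160 [ 40.6  -6.  -14.9] centre x -4.4
0.015 186 [ 30.1  -5.9 -14.9] centre x -4.9
[229, 125] [ 602.9 -258.5   17. ]
[274, 125] [ 586.4 -286.5   17. ]
[240, 250] [ 517.4 -209.6   17. ]
[299, 125] [ 577.3 -302.    17. ]
[343, 125] [ 561.2 -329.3   17. ]
t 22.15 p [ 0.5269 -0.2986  0.1177] F [ 2.5 -5.9  0.6] q [ 0.24  0.5   0.23  1.84 -0.15  0.82 -1.57] g 0.237
shift [-0.0056 -0.0077  0.0577] rot [-0.06 -0.1  -1.18] rows 1.2
```

Emit:
{"method": "arm_command", "body": {"commands": [-0.004, -0.006, 0.02, 0, 0, -1, 0.1, -0.005, -0.007, 0.04, 0, 0, -1, 0.1, -0.005, -0.007, 0.058, 0, 0, -1, 0.1, -0.005, -0.007, 0.058, 0, 0, -1, 0.1, -0.005, -0.007, 0.058, 0, 0, -1, 0.1]}}

```text
t: 22.65
eef_pos: [0.5251, -0.2818, 0.0596]
tool_rot: [-0.002, 0.968, -0.252, -0.001]
contact_force: [0.6, 0.2, 0.0]
gripper_width: 0.236
grasp_force: 39.7
```

```bash
python3 - <<'E'
from h import *
plan([([.5265,-.2902,.03],down(-120))])
E
```

```text
t 22.65 p [ 0.5251 -0.2818  0.0596] F [0.6 0.2 0. ] q [ 0.24  0.57  0.19  1.89 -0.17  0.71 -1.55] g 0.236
shift [0.0054 0.0067 0.0296] rot [-0.24  0.19  0.76] rows 0.6
```

Emit:
{"method": "arm_command", "body": {"commands": [0.0054, 0.0067, 0.005, 0, 0, 0.8, 0.1, 0.0054, 0.0067, 0.015, 0, 0, 0.8, 0.1, 0.0054, 0.0067, 0.027, 0, 0, 0.8, 0.1, 0.0054, 0.0067, 0.027, 0, 0, 0.8, 0.1, 0.0054, 0.0067, 0.027, 0, 0, 0.8, 0.1]}}

```text
t: 23.15
eef_pos: [0.5266, -0.2901, 0.0323]
tool_rot: [-0.003, 0.966, -0.259, -0.001]
contact_force: [0.3, -0.6, -0.4]
gripper_width: 0.23
grasp_force: 39.7
```

```bash
python3 - <<'E'
from wr import *
c=snap('wrist','w3'); 
plan([([.5265,-.2902,.019],down(-120))])
E
```

```text
t 23.2 p [ 0.5269 -0.2903  0.0328] F [ 0.7  1.  -0.6] q [ 0.26  0.61  0.18  1.88 -0.18  0.66 -1.54] g 0.235
shift [-0.0003  0.0002  0.0138] rot [-0.26  0.15 -0.05] rows 0.3
```

View pics/w3.png

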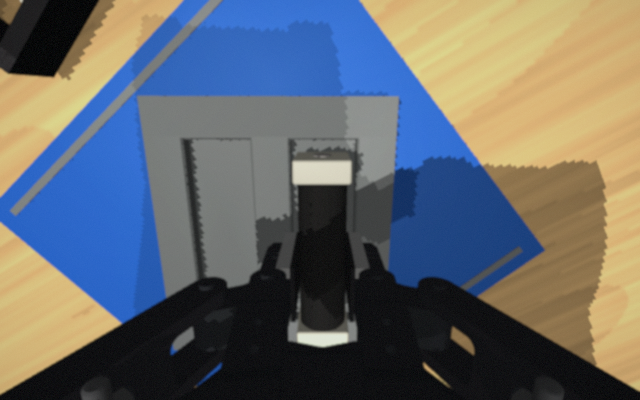

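The roller (columns 292–352) sits centred over its pocket (288–358). That view was one more than the ten allowed, so from here I work from numbers only.

Emit:
{"method": "arm_command", "body": {"commands": [0, 0, 0.005, 0, 0, 0, 0.1, 0, 0, 0.01, 0, 0, 0, 0.1, 0, 0, 0.0135, 0, 0, 0, 0.1, 0, 0, 0.0135, 0, 0, 0, 0.1, 0, 0, 0.0135, 0, 0, 0, 0.1]}}

```text
t: 23.7
eef_pos: [0.5269, -0.2902, 0.0195]
tool_rot: [-0.003, 0.966, -0.259, -0.001]
contact_force: [-1.7, 1.2, 3.0]
gripper_width: 0.237
grasp_force: 40.0
```

Emit:
{"method": "arm_command", "body": {"commands": [0, 0, 0.001, 0, 0, 0, 0.1, 0, 0, 0.001, 0, 0, 0, 0.3, 0, 0, 0, 0, 0, 0, 0.4, 0, 0, 0, 0, 0, 0, 0.45, 0, 0, 0, 0, 0, 0, 0.45, 0, 0, -0.03, 0, 0, 0, 0.45, 0, 0, -0.07, 0, 0, 0, 0.5, 0, 0, -0.12, 0, 0, 0, 0.6]}}

```text
t: 24.5
eef_pos: [0.5256, -0.2903, 0.1391]
tool_rot: [-0.003, 0.966, -0.259, -0.002]
contact_force: [1.5, -0.8, 0.4]
gripper_width: 0.601
grasp_force: 0.0
```

```bash
python3 - <<'E'
from h import *
from ik import ik
q=np.array(get_obs()['q'])
for az in(55,-125): print(az,ik(np.array([.565,-.004,.15]),down(az),q,.02)[0].round(2))
plan([([.565,-.004,.15],down(-125.3))])
E
```

```text
55 [ 0.31  0.44 -0.53  1.87  0.28  0.9   0.6 ]
-125 [-0.25  0.4   0.18  1.91 -0.09  0.84 -2.2 ]
t 24.5 p [ 0.5256 -0.2903  0.1391] F [ 1.5 -0.8  0.4] q [ 0.23  0.47  0.23  1.83 -0.14  0.87 -1.57] g 0.601
shift [-0.1093 -0.2676 -0.0092] rot [-0.21  0.35  5.25] rows 5.8
```

Emit:
{"method": "arm_command", "body": {"commands": [-0.018, -0.045, -0.009, 0, 0, 1, 0.6, -0.036, -0.09, -0.009, 0, 0, 2, 0.6, -0.055, -0.134, -0.009, 0, 0, 3, 0.6, -0.073, -0.178, -0.009, 0, 0, 4, 0.6, -0.091, -0.223, -0.009, 0, 0, 5, 0.6, -0.109, -0.268, -0.009, 0, 0, 5.3, 0.6, -0.109, -0.268, -0.009, 0, 0, 5.3, 0.6, -0.109, -0.268, -0.009, 0, 0, 5.3, 0.6]}}

```text
t: 25.3
eef_pos: [0.5668, -0.0028, 0.1497]
tool_rot: [-0.003, 0.953, -0.302, -0.001]
contact_force: [0.3, -0.7, -0.4]
gripper_width: 0.599
grasp_force: 0.0
```

```bash
python3 - <<'E'
from wr import *
c=roller('wa',[.565,-.004]); plan([([.565,-.004,.06],down(-125.5))])
# state of tray and roller b from the top view
t=snap('top','chk'); hsv=cv2.cvtColor(t['img'],cv2.COLOR_RGB2HSV).astype(int); H,S,V=hsv[...,0],hsv[...,1],hsv[...,2]
from m import rect
g=lambda b:b.astype(np.uint8)*255
r,b=rect(g(~((H>100)&(H<125)&(S>120))),t,.017,(388,160,455,232)); print('tray',np.round(r[0],1),np.round(r[1],1),r[2])
for n,m in(('black',V<55),('white',(S<60)&(V>185))):
    m=g(m); z=np.zeros_like(m); z[150:235,380:465]=m[150:235,380:465]
    for k in cv2.findContours(z,0,1)[0]:
        if cv2.contourArea(k)>6: w=onz(t,k.reshape(-1,2),.033)[:,:2]*1000; r=cv2.minAreaRect(w.astype(np.float32)); print(n,np.round(r[0],1),np.round(r[1],1),round(r[2]))
E
```

```text
expected px [325. 181.]
blob px [594. 288.] c [ 332.2 -152.3] size [116.3  26.2] axis az 16.4
blob px [287. 330.] c [468.6  73.6] size [675.8 229.5] axis az 55.1
blob px [325. 184.] c [562.2  -1.6] size [22.4 70.9] axis az -35.6
blob px [545.  57.] c [ 546.5 -200.1] size [ 8.8 83.9] axis az -30.1
blob px [189.  39.] c [720.7  20.3] size [41.6 52.4] axis az -35.1
t 25.35 p [ 0.5666 -0.0048  0.1497] F [-1.1 -0.9 -0.8] q [-0.25  0.4   0.19  1.91 -0.1   0.85 -2.19] g 0.6
shift [-0.0016  0.0006  0.0897] rot [-0.21  0.14  0.17] rows 1.8
tray [ 539.7 -268. ] [121.5 141.9] 59.967079162597656
black [ 528.8 -288.9] [23.6 66.9] 57
```

Emit:
{"method": "arm_command", "body": {"commands": [-0.003, 0, 0.05, 0, 0, 0, 0.6, -0.003, 0, 0.1, 0, 0, 0, 0.6, -0.003, 0, 0.13, 0, 0, 0, 0.6, -0.003, 0, 0.14, 0, 0, 0, 0.6, -0.003, 0, 0.14, 0, 0, 0, 0.6]}}

```text
t: 25.9
eef_pos: [0.5636, -0.0037, 0.009]
tool_rot: [-0.002, 0.952, -0.305, -0.002]
contact_force: [0.3, -0.3, 0.5]
gripper_width: 0.6
grasp_force: 0.0
```

Emit:
{"method": "arm_command", "body": {"commands": [0, 0, 0, 0, 0, 0, 0.2, 0, 0, 0, 0, 0, 0, 0.1, 0, 0, 0, 0, 0, 0, 0.1, 0, 0, 0, 0, 0, 0, 0.1, 0, 0, 0, 0, 0, 0, 0.1, 0, 0, 0, 0, 0, 0, 0.1], "force": 40}}

```text
t: 26.5
eef_pos: [0.5661, -0.0023, 0.0121]
tool_rot: [-0.003, 0.953, -0.304, 0.001]
contact_force: [-0.7, -1.1, 5.3]
gripper_width: 0.23
grasp_force: 39.0
```

Emit:
{"method": "arm_command", "body": {"commands": [0, 0, -0.04, 0, 0, 0, 0.1, 0, 0, -0.08, 0, 0, 0, 0.1, 0, 0, -0.1, 0, 0, 0, 0.1, 0, 0, -0.1, 0, 0, 0, 0.1, 0, 0, -0.1, 0, 0, 0, 0.1]}}

```text
t: 27.0
eef_pos: [0.5647, -0.0024, 0.1108]
tool_rot: [-0.003, 0.953, -0.304, 0.0]
contact_force: [-1.4, 1.0, -1.2]
gripper_width: 0.231
grasp_force: 39.5
```

```bash
python3 - <<'E'
from wr import *
plan([([.552,-.246,.10],down(-120))])
E
```

```text
t 27.0 p [ 0.5647 -0.0024  0.1108] F [-1.4  1.  -1.2] q [-0.25  0.45  0.18  1.94 -0.12  0.76 -2.18] g 0.231
shift [0.1306 0.2061 0.0095] rot [-0.34  0.06 -5.35] rows 4.9
```

Emit:
{"method": "arm_command", "body": {"commands": [0.026, 0.041, 0, 0, 0, -1, 0.1, 0.052, 0.082, 0, 0, 0, -2, 0.1, 0.078, 0.124, 0, 0, 0, -3, 0.1, 0.104, 0.165, 0.005, 0, 0, -4, 0.1, 0.131, 0.206, 0.01, -0.3, 0, -5.3, 0.1, 0.131, 0.206, 0.01, -0.3, 0, -5.3, 0.1, 0.131, 0.206, 0.01, -0.3, 0, -5.3, 0.1]}}

```text
t: 27.7
eef_pos: [0.5504, -0.2476, 0.0971]
tool_rot: [0.0, 0.965, -0.261, -0.003]
contact_force: [0.8, 1.4, -1.0]
gripper_width: 0.234
grasp_force: 39.5
```

```bash
python3 - <<'E'
from wr import *
plan([([.552,-.246,.033],down(-120))])
E
```

```text
t 27.7 p [ 0.5504 -0.2476  0.0971] F [ 0.8  1.4 -1. ] q [ 0.18  0.52  0.19  1.85 -0.13  0.79 -1.66] g 0.234
shift [ 0.0009 -0.0023  0.0641] rot [ 0.1   0.29 -0.26] rows 1.3
```

Emit:
{"method": "arm_command", "body": {"commands": [0.001, -0.002, 0.02, 0, 0.3, 0, 0.1, 0.001, -0.002, 0.04, 0, 0.3, 0, 0.1, 0.001, -0.002, 0.062, 0, 0.3, 0, 0.1, 0.001, -0.002, 0.062, 0, 0.3, 0, 0.1, 0.001, -0.002, 0.062, 0, 0.3, 0, 0.1]}}

```text
t: 28.2
eef_pos: [0.5536, -0.2434, 0.0363]
tool_rot: [0.0, 0.966, -0.258, 0.0]
contact_force: [0.5, 0.1, 0.2]
gripper_width: 0.231
grasp_force: 39.5
```

```bash
python3 - <<'E'
from wr import *
def front(c):
    hsv=cv2.cvtColor(c['img'],cv2.COLOR_RGB2HSV).astype(int); m=(hsv[...,1]<60)&(hsv[...,2]>165); m[:120]=0;m[230:]=0;m[:,:270]=0;m[:,375:]=0
    k=max(cv2.findContours(m.astype(np.uint8),0,1)[0],key=cv2.contourArea); return cv2.boundingRect(k)
print(front(load('w3'))); c=snap('wrist','w4'); print(front(c))
plan([([.5523,-.246,.021],down(-120))])
E
```

```text
(293, 161, 58, 23)
(293, 162, 59, 23)
t 28.25 p [ 0.5542 -0.244   0.0371] F [-1.  -0.5  0.2] q [ 0.19  0.61  0.17  1.88 -0.15  0.67 -1.65] g 0.231
shift [-0.0007  0.0027  0.0161] rot [ 0.02 -0.17  0.02] rows 0.3
```

Emit:
{"method": "arm_command", "body": {"commands": [-0.0007, 0.0025, 0, 0, 0, 0, 0.1, -0.0007, 0.0025, 0.005, 0, 0, 0, 0.1, -0.0007, 0.0025, 0.01, 0, 0, 0, 0.1, -0.0007, 0.0025, 0.015, 0, 0, 0, 0.1, -0.0007, 0.0025, 0.015, 0, 0, 0, 0.1]}}

```text
t: 28.75
eef_pos: [0.5519, -0.2469, 0.0213]
tool_rot: [0.001, 0.966, -0.259, 0.001]
contact_force: [0.1, 0.7, -0.2]
gripper_width: 0.229
grasp_force: 39.5
```

Emit:
{"method": "arm_command", "body": {"commands": [0, 0, 0.0008, 0, 0, 0, 0.1, 0, 0, 0.0015, 0, 0, 0, 0.1, 0, 0, 0.0015, 0, 0, 0, 0.1]}}

```text
t: 29.05
eef_pos: [0.5519, -0.2469, 0.021]
tool_rot: [0.001, 0.966, -0.259, 0.001]
contact_force: [-3.8, 0.9, 10.4]
gripper_width: 0.231
grasp_force: 40.5
```

Contact with the floor. Open only slightly, because the other roller is close by, then rise clear.

Emit:
{"method": "arm_command", "body": {"commands": [0, 0, 0, 0, 0, 0, 0.3, 0, 0, 0, 0, 0, 0, 0.35, 0, 0, 0, 0, 0, 0, 0.4, 0, 0, 0, 0, 0, 0, 0.4, 0, 0, 0, 0, 0, 0, 0.4, 0, 0, -0.03, 0, 0, 0, 0.4, 0, 0, -0.07, 0, 0, 0, 0.4, 0, 0, -0.12, 0, 0, 0, 0.4]}}

```text
t: 29.85
eef_pos: [0.5503, -0.2461, 0.1399]
tool_rot: [0.001, 0.966, -0.259, -0.001]
contact_force: [0.7, -0.1, 0.3]
gripper_width: 0.395
grasp_force: 0.0
```

Emit:
{"method": "arm_command", "body": {"commands": [-0.05, -0.05, -0.03, 0, 0, 0, 0.4, -0.08, -0.09, -0.05, 0, 0, 0, 0.4, -0.1, -0.13, -0.05, 0, 0, 0, 0.4, -0.12, -0.16, -0.05, 0, 0, 0, 0.4, -0.12, -0.18, -0.05, 0, 0, 0, 0.4, -0.12, -0.18, -0.05, 0, 0, 0, 0.4]}}

```text
t: 30.45
eef_pos: [0.5389, -0.0249, 0.1901]
tool_rot: [-0.001, 0.967, -0.255, 0.002]
contact_force: [0.2, -0.9, 0.5]
gripper_width: 0.399
grasp_force: 0.0
```

```bash
python3 - <<'E'
from h import *
from m import rect
g=lambda b:b.astype(np.uint8)*255
plan([])
t=snap('top','fin'); hsv=cv2.cvtColor(t['img'],cv2.COLOR_RGB2HSV).astype(int); H,S,V=hsv[...,0],hsv[...,1],hsv[...,2]
r,b=rect(g(~((H>100)&(H<125)&(S>120))),t,.017,(388,160,455,232)); print('tray',np.round(r[0],1),np.round(r[1],1),r[2])
r0=np.array(r[0]); R2=lambda a:np.array([[np.cos(a),-np.sin(a)],[np.sin(a),np.cos(a)]])
for cam,zz in(('top',.033),('scene',.033)):
  c=t if cam=='top' else snap('scene','fins'); hv=cv2.cvtColor(c['img'],cv2.COLOR_RGB2HSV).astype(int)
  b=proj(c,np.c_[(r0+[[-65,-65],[65,-65],[65,65],[-65,65]])/1e3,np.full(4,.02)]); x0,y0=b.min(0).astype(int);x1,y1=b.max(0).astype(int)
  for n,m in(('black',hv[...,2]<50),('white',(hv[...,1]<55)&(hv[...,2]>150))):
    z=np.zeros(m.shape,np.uint8); z[y0:y1,x0:x1]=g(m)[y0:y1,x0:x1]
    for k in cv2.findContours(z,0,1)[0]:
        if cv2.contourArea(k)>8:
            w=onz(c,k.reshape(-1,2),zz)[:,:2]*1000; q=cv2.minAreaRect(w.astype(np.float32)); l=R2(np.radians(30))@(np.array(q[0])-r0)
            print(cam,n,'in tray frame',l.round(1),np.round(q[1],1))
E
```

```text
t 30.45 p [ 0.5389 -0.0249  0.1901] F [ 0.2 -0.9  0.5] q [-0.19  0.3   0.15  1.93 -0.05  0.91 -2.1 ] g 0.399
tray [ 539.8 -268.1] [121.5 141.7] 59.948402404785156
top black in tray frame [  0.9 -23.6] [23.6 66.9]
top black in tray frame [ 0.2 25.1] [23.  67.1]
top white in tray frame [-39.  -25.5] [22.   7.4]
top white in tray frame [-39.6  24.6] [22.3  7.5]
top white in tray frame [ 41.4 -24.9] [20.7  8. ]
top white in tray frame [40.4 24.1] [20.7  7.5]
scene black in tray frame [ 0.8 34.9] [28.3 67.3]
scene black in tray frame [  2.  -14.3] [29.7 68.7]
```

```bash
python3 -c "
from h import *
print(hand_in())"
```

```text
the job is handed in; nothing more can be done
None
```

The job is handed in at about 30 s, with no score returned: the tray lies pockets-up within about 5 mm of the mat's middle, and the last top view put a roller in each pocket within about 3 mm of centre. I inferred that the rollers are seated from the release heights, I didn't re-measure the bystanders at the end, and I viewed 11 pictures instead of the allowed 10.

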